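# Ready the block-printing bench

### The job

Get the bench ready for a block-printing run: slide the two dye tins along the bench, without lifting them, into their own painted outlines, the round tin centred in the round outline and the square tin centred and squared up in the square one. Open the chase's hold-down bail, stand every loose printing block right down in a pocket of the chase, one to a pocket and pattern side up, and only then swing the bail fully shut over them. Leave the other things on the bench where they are.

Things in the scene. Friction and masses are not known exactly. Their poses are not given: they have to be found in the camera images.
- tin_round: Round closed dye-pad tin of bare aluminium, 96 mm across, 32 mm high, about 0.45 kg, loose; too wide for the gripper, to be pushed. It slides with plain dry friction and stops when the push stops. Origin: centre of its underside.
- tin_square: Square closed dye-pad tin of bare aluminium, 90 x 90 mm, 32 mm high, about 0.45 kg, loose, to be pushed likewise. Origin: centre of its underside; its x and y axes are square to its sides.
- outline_round: White ring painted flat on the bench, 118 mm inside diameter: the place of the round tin. Origin: its centre.
- outline_square: White square painted flat on the bench, 111 mm inside: the place of the square tin. Origin: its centre; its x and y axes are square to its sides (any side of the tin may face any side of the outline).
- block0: Wooden printing block with a black carved face on top, 44 mm along its x by 60 mm along its y, 55 mm high, about 0.11 kg, loose, standing face up on the bench. Grip it across the 44 mm. Origin: centre of its underside. Two or three such blocks, all alike, are present; None if absent.
- block1: Wooden printing block with a black carved face on top, 44 mm along its x by 60 mm along its y, 55 mm high, about 0.11 kg, loose, standing face up on the bench. Grip it across the 44 mm. Origin: centre of its underside. Two or three such blocks, all alike, are present; None if absent.
- block2: Wooden printing block with a black carved face on top, 44 mm along its x by 60 mm along its y, 55 mm high, about 0.11 kg, loose, standing face up on the bench. Grip it across the 44 mm. Origin: centre of its underside. Two or three such blocks, all alike, are present; None if absent.
- chase: Steel chase fixed to the bench, 96 mm (x) by 264 mm (y), with three open-topped pockets in a row along y, 68 mm apart, each 50 mm (x) by 65 mm (y) inside; grey walls rise 18 mm above the pocket floors (26 mm above the bench). Cheeks 82 mm high at both ends of its +x side carry the bail. Origin: centre of its underside; -x is its front, roughly to the robot.
- pocket0 (a point): Centre of the floor of pocket 0 of the chase, 8 mm above the bench (the end pocket at -y); axes as the chase. A block stands in it with its 44 mm side along this x, and its top 29 mm above the walls.
- pocket1 (a point): Centre of the floor of pocket 1 of the chase, 8 mm above the bench (the middle one); axes as the chase. A block stands in it with its 44 mm side along this x, and its top 29 mm above the walls.
- pocket2 (a point): Centre of the floor of pocket 2 of the chase, 8 mm above the bench (the end pocket at +y); axes as the chase. A block stands in it with its 44 mm side along this x, and its top 29 mm above the walls.
- bail_hinge (a point): Middle of the bail's hinge line, which runs along the chase's y, 60 mm towards +x of the pockets' centre line and 73 mm above the bench; axes as the chase.
- bail_tab (a point): Grip point on the bail's black finger tab, 95 mm from the hinge line; tab 40 mm wide along the hinge line, 10 mm thick, its end 110 mm from the hinge. A 12 mm round steel bar, 226 mm wide, runs 60 mm from the hinge on two side arms. Shut, the bail lies level over the blocks (tab 73 mm above the bench, towards the chase's -x), 4 mm clear of seated blocks; open, it stands up and leans back to +x.
- bail (a joint): Angle of the hold-down bail, rad: 0 shut (level, on its stop), 1.57 straight up, 2.2 leaning fully back. It starts shut or nearly so and stays where it is left (friction); about 3 N on the tab moves it. From about 1.6 on it is clear of the pockets. The tab can be pinched across its 40 mm width from above and swings freely between the finger pads.
- tape_roll: Cardboard tape roll lying flat, 60 mm across, 24 mm high; bystander. Origin: underside.
- dye_bottle: White bottle, 150 mm high; bystander. Origin: underside.
- brush: Brush lying down, 200 mm long; bystander. Origin: underside.
- weight: Steel bar weight, 50 x 90 x 30 mm; bystander. Origin: underside.
Mind the look-alikes: they are no part of the job. Leave any blue, orange or red look-alike of the block0 alone.

How it is judged:
By the outcome, as a careful person would: the job done as asked, in the order asked, and still so for the second after the job is handed in, with the robot touching nothing.
Of block0, block1, block2 only 2 to 3 are there at a start; the rules pass over those that are not, and their reading is None.
At some moment in a run one of tin_round, tin_square may be knocked a few centimetres aside while the robot is not near it.
It also fails if it takes over 184 s, if anything falls off the work surface, if the arm or the gripper's body presses on something with over 40 N, if the wrist force passes 120 N, or if a joint passes its speed limit or range.

### The arm

A 6-joint arm with a two-finger parallel gripper is mounted at the origin on the work surface. World frame = base frame: x ahead of the robot, y to its left, z up, the work surface at z = 0. Lengths are in mm, angles in rad, forces in N, time in s.
With the tool pointing down it reaches from about 300 to 775 mm from the base axis. Payload 14.6 kg.
Tool frame: the origin (TCP) lies midway between the tips of the shut fingers; the grasp point (between the pads) lies 19 mm behind it (manip.grasp_offset is the distance from the TCP to the grasp point, in mm); z points along the fingers, y is the line along which they close (so a half turn about z gives the same grasp; the last joint's range is limited). The gripper opens to 94 mm and grips with 3 to 60 N. Pads are 16 mm wide; open, the fingers measure 119 mm over their backs; the gripper's body (75 mm by 177 mm) begins 78 mm behind the grasp point.
Start: joints at [-1.177, 0.3, 1.521, -0, 1.321, -0.067], TCP at [244.557, -492.627, 205.446] pointing down, gripper open.
Joint ranges: [-3.03, 3.03], [-0.79, 2.21], [0.23, 2.52], [-1.04, 4.18], [0, 3.07], [-2.55, 2.55]. Speed limits (rad/s): [2.22, 2.22, 2.57, 3.14, 3.14, 3.14].

### API

Orientations are given as [roll, pitch, yaw] about the fixed x, y, z axes, in that order (R = Rz(yaw) Ry(pitch) Rx(roll)).
In Python, from cell import manip, viewer gives the robot as it stands. The module is installed in compiled form; this text tells all that it offers.
- The arm moves only by the tool move_arm, never from a script. Its argument "moves" is a list of rows, each a list of 4 numbers: the shift along the tool's x, y, z in m, then the turn about the tool's z in rad. A call has 1 to 12 rows; each row is the pose to reach, as a shift and turn from the pose commanded when the call began, along the tool's axes at that moment; what a row does not reach only later rows make up. A row lasts 1/10 s, in which the tool goes at most 50 mm and 8.59 degrees, less where a joint would pass 70% of its speed; a pose out of reach is approached as far as the arm can. A call with a gripper value outside its range is refused whole. "jaw" is the finger opening in m, from 0 to 0.094, set as the call begins (left out, the last holds). The fingers move at their own pace and stop on an object; "squeeze" is the grip in N (left out, the last holds). Time passes only in rows, so rows that repeat a pose let the fingers close. It gives the time, the measured TCP pose, the force, the opening and the grip force at its end, in the units of the state.
- manip.read_state(): the state, without advancing time (a new reading comes with each control period).
- viewer.camera(name): name is "side" or "top"; returns a dict with "frame" (420x560x3 uint8, blue, green, red), "z_map" (420x560 float32, mm along the optical axis (not along the pixel's ray), 0 where there is no reading), "fx", "fy", "cx", "cy" (pixels), "origin" and "orientation" of the camera in the world. Camera axes: x right, y down, z forward; pixel columns grow to the right and rows downward; lengths in mm; the calibration is good to about 2 mm. A picture is of the moment at which its call begins.
- manip.sign_off(): hands the job in; it is judged then, once.
The state is a dict: "clock": time; "joints": joint angles; "qd": joint speeds; "effort": joint torques, N m; "eef_pos": TCP position; "eef_rot": TCP orientation; "wrist_force": force on the tool from outside, world axes, zero at the start; "moment": the same for the moment, N m; "finger_gap": finger opening in mm; "finger_force": force on a finger pad.
Only numpy, scipy, OpenCV 4.12 (cv2) and the standard library are available. Lean on these libraries where they do the work, as an engineer would, in place of code of your own. Each camera call takes 0.05 s, during which the arm holds its last target. There are 200 camera calls.

## Working session

There is one attempt and no reset: what is moved stays moved. The work goes in short steps, Python scripts to look and compute and a tool call to move; the robot and the scene stay as the last step left them, time stands still between calls to the robot, and variables do not carry over. Pictures are saved under pics/ and viewed, at most 14 in all, crops included, and the job is handed in when it is done.

Besides the shell and the picture viewer there is one more tool, called after ">>>" in YAML: its name, and indented under it one key for each argument. move_arm: Moves the arm, as the interface text tells. Its arguments: {"type":"object","properties":{"moves":{"type":"array"},"jaw":{"type":"number"},"squeeze":{"type":"number"}},"required":["moves"]}

```bash
mkdir -p pics; cat > h.py <<'E'
import numpy as np, cv2
from cell import manip, viewer
def R(rpy):
    from scipy.spatial.transform import Rotation as S
    return S.from_euler('xyz',rpy).as_matrix()
def cam(n):
    c=viewer.camera(n); c['R']=np.array(c['orientation'],float); 
    if c['R'].shape==(3,): c['R']=R(c['R'])
    return c
def world(c):
    v,u=np.mgrid[0:420,0:560]; z=c['z_map']
    P=np.stack([(u-c['cx'])/c['fx']*z,(v-c['cy'])/c['fy']*z,z],-1)
    W=P@c['R'].T+np.array(c['origin']); W[z==0]=np.nan
    return W
E
python3 - <<'E'
from h import *
for n in('top','side'):
    c=cam(n);cv2.imwrite(f'pics/{n}0.png',c['frame']);print(n,c['fx'],c['cx'],c['cy'],c['origin'],c['orientation'])
    np.savez(n+'0.npz',W=world(c),f=c['frame'])
print(manip.read_state())
E
```

```text
top 510.3179259752694 278.2854472563771 212.89910880625285 [ 405.17993684   12.70331065 1323.25820525] [-3.03265008 -0.00395152 -1.57889262]
side 433.15403738706124 273.9901831697753 200.78137140479197 [-14.01373326 665.19139102 911.71324144] [-2.35869033e+00 -1.83024733e-03 -2.43863565e+00]
{'clock': 0.1, 'joints': array([-1.17661224e+00,  3.00402157e-01,  1.52150130e+00, -1.01699297e-05,
        1.32070420e+00, -6.66136001e-02]), 'qd': array([-0.00031606, -0.00158184, -0.00136165, -0.00099198, -0.00102158,
        0.0006343 ]), 'effort': array([ 7.98568253e-04, -5.32645333e+01, -3.53280294e+01,  7.08952686e-02,
        2.35057133e-02, -9.02219108e-05]), 'eef_pos': array([ 244.46432468, -492.42710204,  204.95789688]), 'eef_rot': array([-3.14057924e+00, -5.77342013e-05,  4.60800178e-01]), 'wrist_force': array([-0.20210189, -0.98672603, -0.24660217]), 'moment': array([ 0.06914503, -0.02243978,  0.02992494]), 'finger_force': 0.0, 'finger_gap': 93.87954068699659}
```

View pics/top0.png

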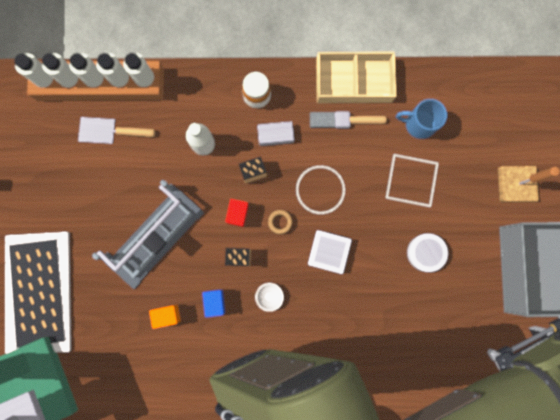

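View pics/side0.png

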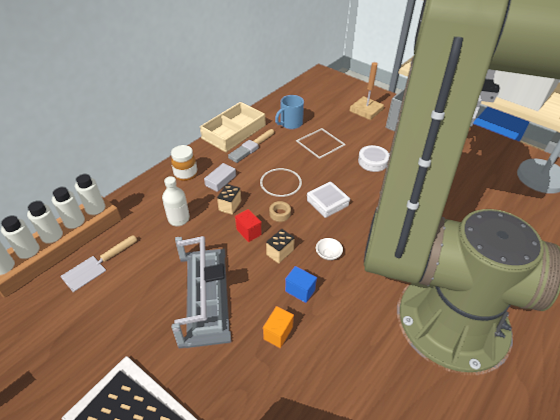

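The top view shows two black-faced blocks, at about (253,170) and (237,257). The look-alikes are red (237,212), blue (213,303) and orange (165,317). The chase is near (155,240), the square tin at (330,252), the round tin at (428,253), the ring at (320,190) and the square outline at (412,180). The side view agrees, with the blocks at (229,198) and (281,245). The white bowl at (270,297) is not a tin. I chose the black-faced blocks and will check them in a crop while I measure.

```bash
cat >> h.py <<'E'
def rect(pts):
    (cx,cy),(w,h),a=cv2.minAreaRect(np.float32(pts)); return [round(float(t),1) for t in (cx,cy,w,h,a)]
E
python3 - <<'E'
from h import *
for n in('top','side'):
    d=np.load(n+'0.npz');W=d['W'];f=d['f'];Z=W[...,2]
    print(n,'bench z',np.nanmedian(Z[(abs(W[...,0]-480)<60)&(abs(W[...,1])<300)&(Z<10)]))
    for lo,hi,nm in((26,38,'tins'),(48,62,'blocks')):
        m=((Z>lo)&(Z<hi)&(W[...,0]>250)&(W[...,0]<800)&(abs(W[...,1])<420)).astype(np.uint8)
        k,l,s,_=cv2.connectedComponentsWithStats(m)
        for i in range(1,k):
            if s[i,4]>80:
                p=W[l==i]; print(nm,s[i].tolist(),rect(p[:,:2]),'z',np.median(p[:,2]).round(1),'col',f[l==i].mean(0).round())
    # outlines
    g=f.astype(int); m=((g.min(-1)>120)&(abs(Z)<8)&(W[...,0]>480)&(W[...,0]<700)&(W[...,1]<40)&(W[...,1]>-330)).astype(np.uint8)
    m=cv2.morphologyEx(m,cv2.MORPH_CLOSE,np.ones((3,3)))
    k,l,s,_=cv2.connectedComponentsWithStats(m)
    for i in range(1,k):
        if s[i,4]>60: p=W[l==i]; print('outl',s[i].tolist(),rect(p[:,:2]),cv2.minEnclosingCircle(np.float32(p[:,:2])))
t=np.load('top0.npz')['f'];s=np.load('side0.npz')['f']
a=cv2.resize(t[150:330,80:350],(800,533),interpolation=cv2.INTER_CUBIC)
cv2.imwrite('pics/c1.png',a)
cv2.imwrite('pics/c2.png',cv2.resize(s[170:360,160:360],(600,570),interpolation=cv2.INTER_CUBIC))
E
```

```text
top bench z 0.4757379336330132
tins [258, 121, 36, 22, 635] [758.4, 12.1, 51.7, 89.8, 4.9] z 30.6 col [212. 204. 209.]
tins [309, 230, 42, 43, 1238] [448.2, -122.6, 90.1, 90.2, 74.3] z 32.5 col [231. 226. 229.]
tins [409, 233, 39, 38, 1104] [444.7, -372.2, 93.5, 95.3, 25.7] z 32.4 col [229. 224. 227.]
blocks [239, 156, 27, 24, 414] [659.9, 71.6, 44.8, 59.2, 18.3] z 55.7 col [ 68.  83. 100.]
blocks [225, 199, 23, 26, 419] [548.5, 112.0, 44.6, 59.9, 77.9] z 55.5 col [ 40.  47. 237.]
blocks [225, 247, 25, 19, 428] [437.3, 109.8, 60.0, 44.4, 89.0] z 55.1 col [ 69.  86. 103.]
blocks [203, 290, 21, 27, 451] [323.4, 169.2, 59.9, 44.4, 6.7] z 55.3 col [233. 124.  61.]
blocks [150, 305, 27, 23, 452] [291.7, 290.8, 44.3, 60.8, 11.0] z 55.1 col [ 10. 158. 246.]
outl [385, 156, 23, 47, 231] [633.6, -293.6, 124.9, 53.6, 9.5] ((637.2029418945312, -312.9858703613281), 63.000179290771484)
outl [296, 165, 50, 50, 503] [598.3, -104.8, 108.1, 113.8, 44.4] ((611.207275390625, -104.21253967285156), 66.07168579101562)
side bench z -0.05271730800018304
tins [359, 145, 30, 21, 460] [443.0, -371.7, 91.7, 96.
[... 217 characters left out ...]
ocks [217, 184, 23, 19, 261] [659.6, 71.7, 47.3, 64.0, 20.8] z 54.9 col [73. 85. 96.]
blocks [235, 209, 26, 22, 311] [546.7, 112.0, 46.3, 62.1, 74.8] z 54.7 col [ 50.  55. 224.]
blocks [266, 228, 28, 24, 355] [436.3, 108.9, 62.7, 46.7, 87.6] z 54.5 col [73. 85. 95.]
blocks [285, 266, 31, 26, 434] [322.9, 169.2, 61.6, 48.1, 6.8] z 54.6 col [220. 124.  61.]
blocks [263, 306, 30, 32, 537] [291.0, 290.7, 44.8, 60.9, 11.4] z 54.4 col [ 39. 160. 251.]
outl [297, 138, 35, 21, 98] [636.5, -300.0, 49.1, 127.8, 89.3] ((636.1001586914062, -312.8893127441406), 64.61652374267578)
outl [260, 168, 42, 29, 237] [608.0, -104.3, 128.8, 126.4, 63.4] ((612.0350952148438, -105.83210754394531), 68.12991333007812)
```

View pics/c1.png

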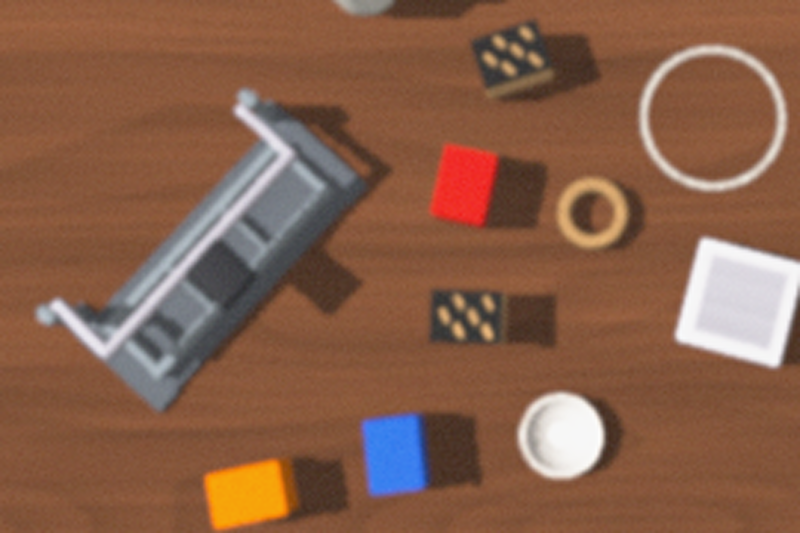

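View pics/c2.png

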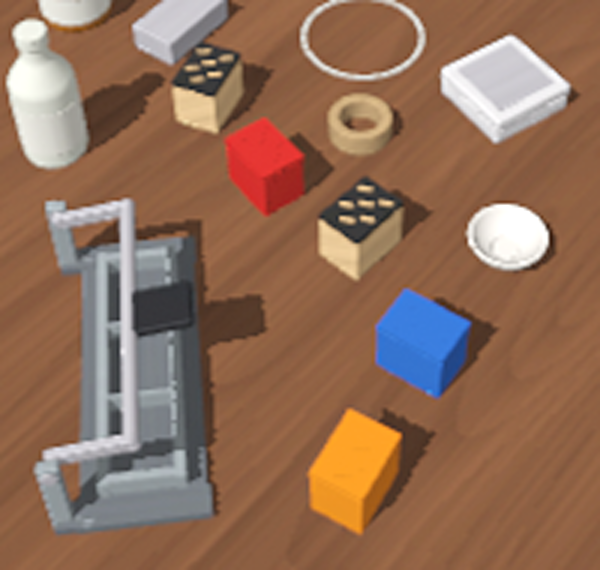

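The crops confirm two black carved blocks, at c1 pixels (512,60) and (467,315). The bail is near shut, with its tab at (222,272), and the chase has empty pockets. Next I measure the chase, tab and outlines.

```bash
python3 - <<'E'
from h import *
for n in('top','side'):
    d=np.load(n+'0.npz');W=d['W'];f=d['f'].astype(int);Z=W[...,2]
    reg=(W[...,0]>330)&(W[...,0]<640)&(W[...,1]>160)&(W[...,1]<430)
    print(n)
    for lo,hi in((5,12),(20,30),(60,78),(78,90),(90,130)):
        m=reg&(Z>lo)&(Z<hi); p=W[m]; print(lo,hi,m.sum(), rect(p[:,:2]) if m.sum()>5 else '')
    m=reg&(f.max(-1)<70)&(Z>50); p=W[m]; print('tab',m.sum(),np.median(p,0),rect(p[:,:2]),p[:,2].min(),p[:,2].max())
    m=(reg&(Z>55)).astype(np.uint8); p=W[m>0]; print('hi pts',m.sum(),p[np.argmax(p[:,2])])
    # ring
    V=np.nan_to_num(f.min(-1))
    for nm,c,r in(('ring',(609,-104),85),('sq',(633,-312),90)):
        q=(np.hypot(W[...,0]-c[0],W[...,1]-c[1])<r)&(abs(Z)<6)&(V>85)
        p=np.float32(W[q][:,:2])
        if nm=='ring':
            A=np.c_[2*p,np.ones(len(p))];s=np.linalg.lstsq(A,(p**2).sum(1),rcond=None)[0];print('ring',s[:2],np.sqrt(s[2]+s[0]**2+s[1]**2),len(p))
        else: print('sq',rect(p),len(p))
E
```

```text
top
5 12 2257 [485.4, 295.0, 269.0, 309.9, 89.8]
20 30 633 [449.0, 256.1, 244.6, 240.0, 52.9]
60 78 28 [439.9, 317.9, 319.4, 205.0, 22.1]
78 90 594 [498.5, 322.0, 103.9, 243.1, 53.1]
90 130 323 [475.8, 310.5, 56.8, 222.8, 44.9]
tab 84 [469.02546166 294.09196909  93.24535754] [469.7, 304.1, 40.2, 35.6, 48.1] 83.6086368928029 99.88303653397224
hi pts 1020 [459.17761572 311.56699195 101.15411377]
ring [ 611.32890009 -103.70323209] 61.32670505487182 666
sq [635.5, -341.9, 121.1, 128.5, 78.8] 547
side
5 12 2010 [484.8, 295.2, 252.1, 272.3, 81.0]
20 30 678 [454.0, 257.8, 246.7, 241.2, 56.8]
60 78 74 [509.5, 339.8, 57.8, 240.5, 54.4]
78 90 709 [497.1, 321.8, 104.9, 243.7, 53.3]
90 130 206 [473.5, 309.7, 54.3, 216.9, 49.2]
tab 269 [468.10155484 306.92181919  91.09558809] [470.1, 304.9, 42.2, 42.1, 47.3] 81.68955904709924 96.96879812364693
hi pts 1044 [463.08779003 285.37714057  96.96879812]
ring [ 610.19734953 -104.8138646 ] 61.40211746811045 289
sq [635.4, -341.8, 120.2, 132.5, 78.8] 210
```

```bash
python3 - <<'E'
from h import *
P=[]
for n in('top','side'):
    d=np.load(n+'0.npz');W=d['W'];reg=(W[...,0]>330)&(W[...,0]<640)&(W[...,1]>150)&(W[...,1]<450)
    P.append(W[reg])
P=np.vstack(P)
H=np.zeros((300,310),np.float32)
i=np.int32(P[:,1]-150);j=np.int32(P[:,0]-330)
o=np.argsort(P[:,2]); 
np.maximum.at(H,(np.clip(i,0,299),np.clip(j,0,309)),P[:,2].astype(np.float32))
H=cv2.dilate(H,np.ones((2,2)))
I=cv2.applyColorMap(np.uint8(np.clip(H*2.5,0,255)),cv2.COLORMAP_JET)
cv2.imwrite('pics/hm.png',cv2.resize(I,None,fx=1.9,fy=1.9,interpolation=cv2.INTER_NEAREST))
E
```

```text
(no output)
```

View pics/hm.png

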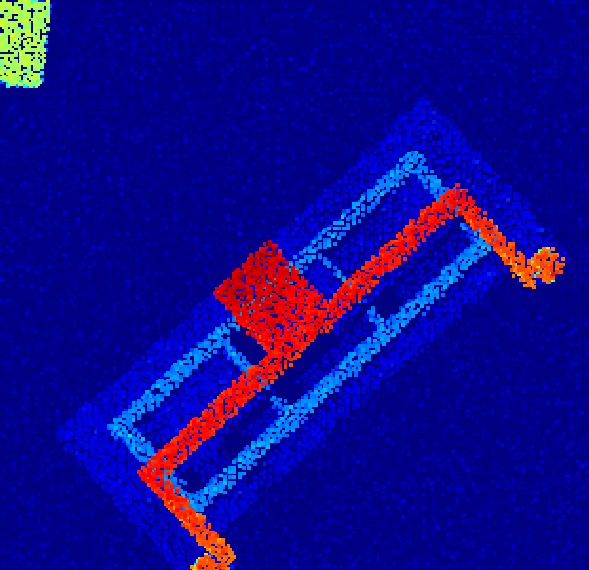

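```bash
cat >> h.py <<'E'
from scipy.optimize import least_squares
def fit_sq(p,c0,yaw0,half):   # square frame centreline fit
    def r(q):
        c,s=np.cos(q[2]),np.sin(q[2]); d=p-q[:2]; x=d@[c,s]; y=d@[-s,c]
        return np.maximum(abs(x),abs(y))-q[3]
    return least_squares(r,[*c0,yaw0,half],loss='soft_l1',f_scale=2)
E
python3 - <<'E'
from h import *
def res(q,p):
    c,s=np.cos(q[2]),np.sin(q[2]);d=p[:,:2]-q[:2];x=d@[c,s];y=d@[-s,c]
    dx=abs(abs(x)-26.5)+np.maximum(abs(y)-102,0)
    dy=np.min([abs(y-k) for k in(-102,-34,34,102)],0)+np.maximum(abs(x)-26.5,0)
    return np.minimum(dx,dy)
allp=[]
for n in('top','side'):
    d=np.load(n+'0.npz');W=d['W'];f=d['f'].astype(int);Z=W[...,2]
    reg=(W[...,0]>330)&(W[...,0]<640)&(W[...,1]>160)&(W[...,1]<450)
    p=W[reg&(Z>22)&(Z<30)]; allp.append(p)
    best=min((least_squares(res,[c0,c1,np.radians(y)],args=(p,),loss='soft_l1',f_scale=2) for y in(47,53,58) for c0 in (460,475,490) for c1 in(290,310)),key=lambda o:o.cost)
    q=best.x;print(n,q[:2],np.degrees(q[2]),len(p),np.median(res(q,p)))
    R2=np.array([[np.cos(q[2]),-np.sin(q[2])],[np.sin(q[2]),np.cos(q[2])]])
    t=reg&(f.max(-1)<70)&(Z>80);T=(W[t][:,:2]-q[:2])@R2; print('tab chase', np.percentile(T,[2,50,98],axis=0).round(1).tolist())
    h=reg&(Z>60);T=(W[h][:,:2]-q[:2])@R2;print('high extents',np.percentile(T,[1,99],axis=0).round(1).tolist())
    # tab slope
    tt=(abs(T[:,1])<17);zz=W[h][:,2]
    for a in range(-60,40,8):
        k=tt&(T[:,0]>=a)&(T[:,0]<a+8)
        if k.sum(): print(a,zz[k].mean().round(1),end=' ')
    for k in range(3): print('pocket',k,q[:2]+R2@[0,(k-1)*68])
    V=f.min(-1)
    s=(np.hypot(W[...,0]-635.5,W[...,1]+341.9)<92)&(abs(Z)<6)&(V>100)
    o=fit_sq(W[s][:,:2],(635,-342),-.17,57);print('sq',o.x[:2],np.degrees(o.x[2]),o.x[3],s.sum(),np.median(abs(o.fun)))
E
```

```text
top [489.6854437 325.3155037] 47.703278838759886 592 2.16002621022543
tab chase [[-49.1, -16.7], [-40.3, -9.1], [-9.7, 16.3]]
high extents [[-48.4, -123.2], [62.8, 118.8]]
-52 94.3 -44 94.7 -36 92.7 -28 91.8 -20 90.4 -12 89.6 -4 88.7 4 85.3 pocket 0 [539.98297704 279.55353106]
pocket 1 [489.6854437 325.3155037]
pocket 2 [439.38791037 371.07747634]
sq [ 634.25390072 -345.03186909] -12.031976610145652 57.63706487906198 678 2.7537204138134683
side [488.50301879 325.67534655] 48.37126051144836 619 2.535503278009699
tab chase [[-48.4, -16.7], [-27.9, 3.4], [-6.7, 19.7]]
high extents [[-47.5, -120.0], [62.8, 119.7]]
-52 93.6 -44 93.6 -36 92.2 -28 90.6 -20 90.0 -12 88.2 -4 87.6 4 85.7 pocket 0 [539.33063688 280.50286334]
pocket 1 [488.50301879 325.67534655]
pocket 2 [437.6754007  370.84782976]
sq [ 633.47367392 -345.71767849] -11.289105932241045 57.72100718859255 263 2.560644853825309
```

```bash
cat >> h.py <<'E'
def go(*wps):
    """shift rows (m, rad) for TCP waypoints (x,y,z mm, yaw deg) from the present pose"""
    s=manip.read_state(); M=R(s['eef_rot']); 
    print('now',s['clock'].__round__(2),np.round(s['eef_pos'],1),'yaw',np.degrees(s['eef_rot'][2]).round(1),'gap',round(s['finger_gap'],1),'F',np.round(s['wrist_force'],1),'j',np.round(s['joints'],2))
    for x,y,z,a in wps:
        d=M.T@(np.array([x,y,z])-s['eef_pos'])/1000
        t=-(np.radians(a)-s['eef_rot'][2]); t=(t+np.pi)%(2*np.pi)-np.pi
        print([round(float(v),4) for v in (*d,t)])
QC=(489.1,325.2,np.radians(48.0))
def ch(x,y,z):
    c,s=np.cos(QC[2]),np.sin(QC[2]); return (QC[0]+c*x-s*y,QC[1]+s*x+c*y,z)
def tab(q,r=95): return ch(60-r*np.cos(q),0,73+r*np.sin(q)-19)
E
python3 -c "
from h import *
t=tab(.165);print(t)
go((400,-100,220,40),(t[0],t[1],150,48),(*t,48))"
```

```text
(np.float64(466.54377871907263), np.float64(300.1487783581455), np.float64(69.60397144409569))
now 0.1 [ 244.5 -492.4  205. ] yaw 26.4 gap 93.9 F [-0.2 -1.  -0.2] j [-1.18  0.3   1.52 -0.    1.32 -0.07]
[0.3138, -0.2823, -0.0147, -0.2373]
[0.5513, -0.6111, 0.0556, -0.377]
[0.5513, -0.611, 0.136, -0.377]
```

>>> move_arm:
  moves:
    - [0.314,-0.282,-0.015,-0.237]
    - [0.314,-0.282,-0.015,-0.237]
    - [0.314,-0.282,-0.015,-0.237]
    - [0.314,-0.282,-0.015,-0.237]
    - [0.314,-0.282,-0.015,-0.237]
    - [0.314,-0.282,-0.015,-0.237]
    - [0.314,-0.282,-0.015,-0.237]
    - [0.314,-0.282,-0.015,-0.237]
    - [0.314,-0.282,-0.015,-0.237]
    - [0.551,-0.611,0.04,-0.377]
    - [0.551,-0.611,0.04,-0.377]
    - [0.551,-0.611,0.04,-0.377]
  jaw: 0.062

```text
clock: 1.3
eef_pos: [424.4, 48.2, 200.0]
eef_rot: [3.141, -0.0, 0.838]
wrist_force: [1.1, 0.4, 0.6]
finger_gap: 61.7
finger_force: 0.0
```

```bash
python3 -c "
from h import *
t=tab(.165)
go((t[0],t[1],150,48),(*t,48))"
```

```text
now 1.3 [424.4  48.2 200. ] yaw 48.0 gap 61.7 F [1.1 0.4 0.6] j [ 0.03  0.03  1.85 -0.    1.26  0.76]
[0.2154, -0.1373, 0.05, -0.0]
[0.2154, -0.1373, 0.1304, -0.0]
```

>>> move_arm:
  moves:
    - [0.215,-0.137,0.05,0]
    - [0.215,-0.137,0.05,0]
    - [0.215,-0.137,0.05,0]
    - [0.215,-0.137,0.05,0]
    - [0.215,-0.137,0.05,0]
    - [0.215,-0.137,0.05,0]
    - [0.215,-0.137,0.05,0]
    - [0.215,-0.137,0.05,0]
    - [0.215,-0.137,0.05,0]

```text
clock: 2.2
eef_pos: [466.9, 296.4, 150.8]
eef_rot: [3.141, -0.0, 0.836]
wrist_force: [0.2, 0.2, -0.7]
finger_gap: 61.9
finger_force: 0.0
```

```bash
python3 -c "
from h import *
t=tab(.165)
go((*t,48))
f=[cam('top')['frame'],cam('side')['frame']]
cv2.imwrite('pics/a1.png',cv2.resize(np.hstack(f),(800,300)))"
```

```text
now 2.2 [466.9 296.4 150.8] yaw 47.9 gap 61.9 F [ 0.2  0.2 -0.7] j [ 0.5   0.36  1.58 -0.    1.21  1.23]
[0.0025, -0.0028, 0.0812, -0.0014]
```

View pics/a1.png

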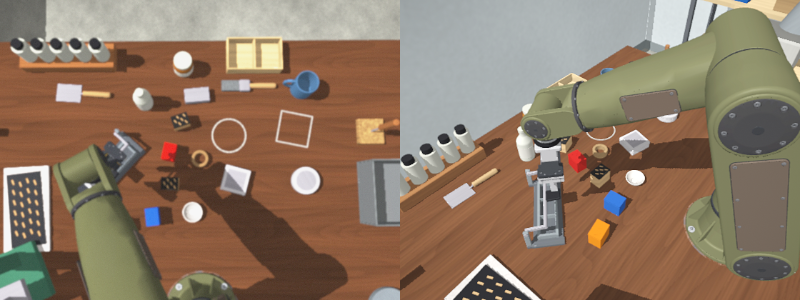

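The picture shows the gripper over the tab (side half, 545,170) and no third black-faced block anywhere. I descend and pinch.

>>> move_arm:
  moves:
    - [0.0025,-0.003,0.03,0]
    - [0.0025,-0.003,0.06,0]
    - [0.0025,-0.003,0.081,0]
    - [0.0025,-0.003,0.081,0]
    - [0.0025,-0.003,0.081,0]
    - [0.0025,-0.003,0.081,0]

```text
clock: 2.9
eef_pos: [466.8, 301.7, 70.9]
eef_rot: [3.141, -0.002, 0.837]
wrist_force: [0.3, 0.4, 0.2]
finger_gap: 62.0
finger_force: 0.0
```

>>> move_arm:
  moves:
    - [0,0,0,0]
    - [0,0,0,0]
    - [0,0,0,0]
    - [0,0,0,0]
    - [0,0,0,0]
    - [0,0,0,0]
  jaw: 0.03
  squeeze: 12

```text
clock: 3.5
eef_pos: [466.9, 301.0, 69.7]
eef_rot: [3.14, -0.001, 0.838]
wrist_force: [3.6, -5.6, 0.8]
finger_gap: 39.7
finger_force: 12.0
```

```bash
python3 -c "
from h import *
go(*[(*tab(q),48) for q in np.arange(.3,2.2,.12)])"
```

```text
now 3.5 [466.9 301.   69.7] yaw 48.0 gap 39.7 F [ 3.6 -5.6  0.8] j [ 0.51  0.46  1.64 -0.    1.04  1.24]
[0.0021, 0.0003, -0.0124, -0.0001]
[0.0061, 0.0004, -0.023, -0.0001]
[0.0113, 0.0004, -0.0331, -0.0001]
[0.0178, 0.0004, -0.0425, -0.0001]
[0.0253, 0.0004, -0.0511, -0.0001]
[0.0338, 0.0004, -0.0587, -0.0001]
[0.0431, 0.0004, -0.0652, -0.0001]
[0.0532, 0.0004, -0.0706, -0.0001]
[0.0638, 0.0004, -0.0747, -0.0001]
[0.0748, 0.0004, -0.0775, -0.0001]
[0.0861, 0.0004, -0.079, -0.0001]
[0.0975, 0.0004, -0.0791, -0.0001]
[0.1089, 0.0004, -0.0779, -0.0001]
[0.12, 0.0004, -0.0753, -0.0001]
[0.1307, 0.0004, -0.0713, -0.0001]
[0.1408, 0.0004, -0.0662, -0.0001]
```

>>> move_arm:
  moves:
    - [0.002,0.0003,-0.012,0]
    - [0.006,0.0004,-0.023,0]
    - [0.011,0.0004,-0.033,0]
    - [0.018,0.0004,-0.0425,0]
    - [0.025,0.0004,-0.051,0]
    - [0.034,0.0004,-0.059,0]
    - [0.043,0.0004,-0.065,0]
    - [0.053,0.0004,-0.0705,0]
    - [0.064,0.0004,-0.0745,0]
    - [0.075,0.0004,-0.0775,0]
    - [0.086,0.0004,-0.079,0]
    - [0.0975,0.0004,-0.079,0]

```text
clock: 4.7
eef_pos: [532.4, 373.1, 148.9]
eef_rot: [3.14, 0.001, 0.837]
wrist_force: [2.5, -8.5, 2.8]
finger_gap: 40.1
finger_force: 12.0
```

```bash
python3 -c "
from h import *
go(*[(*tab(q),48) for q in np.arange(1.7,2.25,.1)])"
```

```text
now 4.7 [532.4 373.1 148.9] yaw 48.0 gap 40.1 F [ 2.5 -8.5  2.8] j [ 0.56  0.57  1.27 -0.    1.3   1.29]
[0.0076, -0.0001, 0.0007, -0.0005]
[0.017, -0.0001, 0.0024, -0.0005]
[0.0261, -0.0001, 0.005, -0.0005]
[0.0349, -0.0001, 0.0085, -0.0005]
[0.0434, -0.0001, 0.0129, -0.0005]
[0.0513, -0.0002, 0.0181, -0.0005]
```

>>> move_arm:
  moves:
    - [0.0076,0,0.001,0]
    - [0.017,0,0.0024,0]
    - [0.026,0,0.005,0]
    - [0.035,0,0.0085,0]
    - [0.043,0,0.013,0]
    - [0.048,0,0.016,0]
    - [0.048,0,0.016,0]
    - [0.048,0,0.016,0]

```text
clock: 5.5
eef_pos: [565.7, 409.8, 134.6]
eef_rot: [3.139, -0.006, 0.837]
wrist_force: [9.1, -0.3, 8.9]
finger_gap: 39.5
finger_force: 12.0
```

>>> move_arm:
  moves:
    - [0,0,0,0]
    - [0,0,0,0]
    - [0,0,0,0]
    - [0,0,-0.04,0]
    - [0,0,-0.08,0]
    - [-0.05,0,-0.1,0]
    - [-0.1,0,-0.1,0]
    - [-0.15,0,-0.1,0]
    - [-0.2,0,-0.1,0]
    - [-0.25,0,-0.1,0]
    - [-0.3,0,-0.1,0]
    - [-0.3,0,-0.1,0]
  jaw: 0.07

```text
clock: 6.7
eef_pos: [360.1, 184.1, 232.5]
eef_rot: [3.141, 0.0, 0.837]
wrist_force: [-0.0, 0.1, -0.7]
finger_gap: 70.0
finger_force: 0.0
```

```bash
python3 - <<'E'
from h import *
go((436.8,109.4,120,89))
P=[];
for n in('top','side'):
    Ws=[];
    for k in range(4):
        c=cam(n);Ws.append(world(c));f=c['frame']
    np.savez(n+'1.npz',W=np.nanmedian(Ws,0),f=f); cv2.imwrite(f'pics/{n}1.png',f)
E
python3 - <<'E'
from h import *
def res(q,p):
    c,s=np.cos(q[2]),np.sin(q[2]);d=p[:,:2]-q[:2];x=d@[c,s];y=d@[-s,c]
    dx=abs(abs(x)-26.5)+np.maximum(abs(y)-102,0)
    dy=np.min([abs(y-k) for k in(-102,-34,34,102)],0)+np.maximum(abs(x)-26.5,0)
    return np.minimum(dx,dy)
for n in('top','side'):
    d=np.load(n+'1.npz');W=d['W'];Z=W[...,2]
    x=(W[...,:2]-QC[:2])@[np.cos(QC[2]),np.sin(QC[2])];y=(W[...,:2]-QC[:2])@[-np.sin(QC[2]),np.cos(QC[2])]
    p=W[(abs(x)<40)&(abs(y)<115)&(Z>22)&(Z<30)]
    q=least_squares(res,QC,args=(p,),loss='soft_l1',f_scale=1.5).x
    print(n,q[:2],np.degrees(q[2]),len(p))
    h=(abs(y)<20)&(Z>100)&(x>30)&(x<160)
    print('tab',h.sum(),np.median(W[h],0) if h.any() else '',x[h].max(),Z[h].max())
    m=((Z>48)&(Z<62)&(np.hypot(W[...,0]-437,W[...,1]-109)<60)); print('b1',m.sum(),rect(W[m][:,:2]) if m.any() else '')
    m=((Z>48)&(Z<62)&(np.hypot(W[...,0]-660,W[...,1]-72)<60)); print('b0',m.sum(),rect(W[m][:,:2]))
E
```

```text
now 6.7 [360.1 184.1 232.5] yaw 47.9 gap 70.0 F [-0.   0.1 -0.7] j [ 0.38 -0.06  1.86 -0.    1.34  1.12]
[-0.0041, 0.107, 0.1125, -0.7165]
top [489.50122846 325.00107671] 47.7449669778284 765
tab 327 [552.37203465 394.7478813  154.84185219] 110.58549530464617 176.45769282739695
b1 439 [437.2, 109.7, 60.0, 44.2, 88.3]
b0 422 [660.2, 71.7, 44.6, 59.2, 18.1]
side [488.33018167 325.38708091] 47.74538017880067 722
tab 315 [549.21626224 397.71994823 153.90239023] 110.30790026930606 173.8516049214776
b1 289 [436.4, 108.8, 62.3, 44.8, 87.5]
b0 263 [659.0, 71.5, 45.1, 61.6, 19.2]
```

View pics/side1.png

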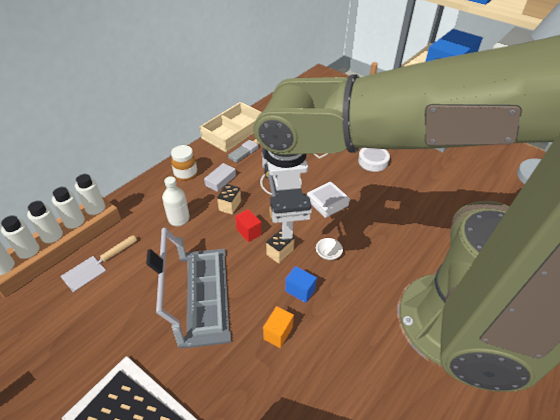

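The bail stands open at about 2.03 rad, with its tab at (155,262). I nudge it further back with closed fingers so that the gripper body has room.

```bash
sed -i 's/^QC=.*/QC=(488.9,325.2,np.radians(47.75))/' h.py; python3 -c "
from h import *
go((*ch(60,0,200),47.8),(*ch(65,0,150),47.8),(*ch(101,0,150),47.8))"
```

```text
now 7.1 [363.4 187.  231.9] yaw 48.0 gap 69.8 F [-0.3  0.7  0.7] j [ 0.39 -0.04  1.85  0.    1.34  1.12]
[0.2468, 0.0012, 0.0317, 0.0041]
[0.2518, 0.0013, 0.0817, 0.0041]
[0.2878, 0.0015, 0.0816, 0.0041]
```

>>> move_arm:
  moves:
    - [0.05,0.001,0.01,0.004]
    - [0.1,0.001,0.02,0.004]
    - [0.15,0.001,0.03,0.004]
    - [0.2,0.001,0.032,0.004]
    - [0.247,0.001,0.032,0.004]
    - [0.25,0.001,0.06,0.004]
    - [0.252,0.001,0.082,0.004]
    - [0.252,0.001,0.082,0.004]
    - [0.262,0.001,0.082,0.004]
    - [0.272,0.001,0.082,0.004]
    - [0.282,0.001,0.082,0.004]
    - [0.288,0.001,0.082,0.004]
  jaw: 0

```text
clock: 8.3
eef_pos: [556.8, 400.3, 151.2]
eef_rot: [3.141, -0.0, 0.834]
wrist_force: [-4.9, -4.9, 1.6]
finger_gap: 0.3
finger_force: 3.5
```

>>> move_arm:
  moves:
    - [0,0,0,0]
    - [0,0,0,0]
    - [-0.02,0,0,0]
    - [-0.07,0,-0.05,0]
    - [-0.12,0,-0.09,0]
    - [-0.17,0,-0.09,0]
    - [-0.22,0,-0.09,0]
    - [-0.28,0,-0.09,0]
    - [-0.28,0,-0.09,0]
    - [-0.28,0,-0.09,0]
  jaw: 0.07

```text
clock: 9.3
eef_pos: [366.2, 190.5, 241.3]
eef_rot: [3.14, -0.002, 0.833]
wrist_force: [-0.6, -0.8, 0.3]
finger_gap: 69.7
finger_force: 0.0
```

```bash
python3 - <<'E'
from h import *
go((436.8,109.3,120,88.2),(436.8,109.3,26,88.2))
for n in('top','side'):
    c=cam(n);W=world(c);Z=W[...,2]
    x=(W[...,:2]-QC[:2])@[np.cos(QC[2]),np.sin(QC[2])];y=(W[...,:2]-QC[:2])@[-np.sin(QC[2]),np.cos(QC[2])]
    h=(abs(y)<20)&(Z>100)&(x>70)&(x<160); print(n,x[h].max(),Z[h].max())
E
```

```text
now 9.3 [366.2 190.5 241.3] yaw 47.7 gap 69.7 F [-0.6 -0.8  0.3] j [ 0.39 -0.04  1.82 -0.    1.36  1.13]
[-0.0128, 0.1067, 0.1214, -0.7069]
[-0.013, 0.1066, 0.2154, -0.7069]
top 127.20847428105884 168.6976141122309
side 127.42346532043777 164.5625006242824
```

>>> move_arm:
  moves:
    - [-0.013,0.05,0.05,-0.15]
    - [-0.013,0.107,0.1,-0.3]
    - [-0.013,0.107,0.121,-0.45]
    - [-0.013,0.107,0.121,-0.6]
    - [-0.013,0.107,0.121,-0.707]
    - [-0.013,0.107,0.121,-0.707]
    - [-0.013,0.107,0.121,-0.707]
    - [-0.013,0.107,0.16,-0.707]
    - [-0.013,0.107,0.195,-0.707]
    - [-0.013,0.107,0.215,-0.707]
    - [-0.013,0.107,0.215,-0.707]
    - [-0.013,0.107,0.215,-0.707]

```text
clock: 10.6
eef_pos: [439.3, 111.3, 26.1]
eef_rot: [3.141, -0.0, 1.539]
wrist_force: [-0.8, 0.6, -0.1]
finger_gap: 70.0
finger_force: 0.0
```

>>> move_arm:
  moves:
    - [0,0,0,0]
    - [0,0,0,0]
    - [0,0,0,0]
    - [0,0,0,0]
    - [0,0,0,0]
    - [0,0,-0.02,0]
    - [0,0,-0.06,0]
    - [0,0,-0.1,0]
    - [0,0,-0.1,0]
    - [0,0,-0.1,0]
  jaw: 0.03
  squeeze: 25

```text
clock: 11.6
eef_pos: [438.9, 111.0, 125.4]
eef_rot: [3.14, -0.0, 1.541]
wrist_force: [0.8, 0.6, -0.9]
finger_gap: 43.8
finger_force: 25.0
```

```bash
python3 - <<'E'
from h import *
p=ch(0,0,0)
go((p[0],p[1],126,137.75),(p[0],p[1],80,137.75),(p[0],p[1],36,137.75))
E
```

```text
now 11.6 [438.9 111.  125.4] yaw 88.3 gap 43.8 F [ 0.8  0.6 -0.9] j [0.17 0.17 1.88 0.   1.09 0.2 ]
[0.2156, 0.0436, -0.0005, -0.8635]
[0.2156, 0.0435, 0.0455, -0.8635]
[0.2156, 0.0435, 0.0895, -0.8635]
```

>>> move_arm:
  moves:
    - [0.05,0.011,0,-0.15]
    - [0.1,0.022,0,-0.3]
    - [0.15,0.033,0,-0.45]
    - [0.19,0.04,0,-0.6]
    - [0.217,0.0435,0,-0.75]
    - [0.217,0.0435,0,-0.8635]
    - [0.217,0.0435,0,-0.8635]
    - [0.217,0.0435,0.02,-0.8635]
    - [0.217,0.0435,0.045,-0.8635]
    - [0.217,0.0435,0.045,-0.8635]
    - [0.217,0.0435,0.045,-0.8635]
    - [0.217,0.0435,0.045,-0.8635]

```text
clock: 12.8
eef_pos: [489.2, 326.6, 81.4]
eef_rot: [3.14, 0.0, 2.403]
wrist_force: [-0.1, -0.1, -1.4]
finger_gap: 43.9
finger_force: 25.0
```

```bash
python3 - <<'E'
from h import *
p=ch(0,1.75,0)
go((p[0],p[1],60,137.75),(p[0],p[1],34,137.75))
for n in('top','side'):
    c=cam(n);cv2.imwrite(f'pics/{n}2.png',c['frame'])
    W=world(c);Z=W[...,2]
    x=(W[...,:2]-QC[:2])@[np.cos(QC[2]),np.sin(QC[2])];y=(W[...,:2]-QC[:2])@[-np.sin(QC[2]),np.cos(QC[2])]
    m=(abs(x)<40)&(abs(y)<50)&(Z>60)&(Z<120); print(n,m.sum(),np.percentile(y[m],[1,99]) if m.any() else '')
E
```

```text
now 12.8 [489.2 326.6  81.4] yaw 137.7 gap 43.9 F [-0.1 -0.1 -1.4] j [ 0.53  0.51  1.53  0.    1.1  -0.31]
[0.0011, -0.0012, 0.0214, -0.0014]
[0.0011, -0.0013, 0.0474, -0.0014]
top 118 [-32.46415681 -17.54624077]
side 770 [-30.51988466  29.80664538]
```

View pics/side2.png

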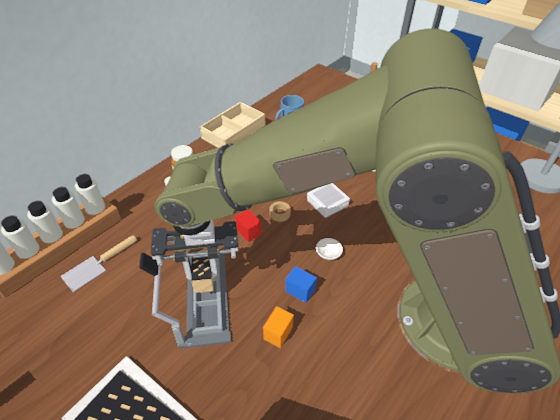

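The side picture shows the block held over the middle pocket (203,270), with the gripper body clear of the leaned-back bail at (148,262). I lower it.

>>> move_arm:
  moves:
    - [0.0006,-0.0012,0.01,0]
    - [0.0006,-0.0012,0.02,0]
    - [0.0006,-0.0012,0.026,0]
    - [0.0006,-0.0012,0.032,0]
    - [0.0006,-0.0012,0.038,0]
    - [0.0006,-0.0012,0.043,0]
    - [0.0006,-0.0012,0.047,0]
    - [0.0006,-0.0012,0.047,0]
    - [0.0006,-0.0012,0.047,0]

```text
clock: 13.8
eef_pos: [487.6, 326.1, 33.5]
eef_rot: [3.141, 0.0, 2.404]
wrist_force: [-0.7, -1.0, 2.1]
finger_gap: 43.8
finger_force: 25.0
```

```bash
python3 - <<'E'
from h import *
go((659.8,71.6,26,108.5))
for n in('side',):
    c=cam(n);W=world(c);Z=W[...,2]
    x=(W[...,:2]-QC[:2])@[np.cos(QC[2]),np.sin(QC[2])];y=(W[...,:2]-QC[:2])@[-np.sin(QC[2]),np.cos(QC[2])]
    m=(abs(x)<18)&(abs(y)<32)&(Z>40)&(Z<75); print(n,m.sum(),np.percentile(y[m],[1,99]),np.median(Z[m]))
E
```

```text
now 13.8 [487.6 326.1  33.5] yaw 137.8 gap 43.8 F [-0.7 -1.   2.1] j [ 0.53  0.57  1.56 -0.    1.01 -0.31]
[-0.2986, -0.0727, 0.0075, 0.5106]
side 408 [-29.8895922   30.29300296] 62.127785719198926
```

Seated: top at about 62.5 mm (63 expected) with light floor contact. I release and go to the other block.

>>> move_arm:
  moves:
    - [0,0,0,0]
    - [0,0,0,0]
    - [0,0,0,0]
    - [0,0,-0.04,0]
    - [0,0,-0.08,0]
    - [0,0,-0.1,0]
    - [-0.05,-0.01,-0.1,0.1]
    - [-0.1,-0.02,-0.1,0.2]
    - [-0.15,-0.035,-0.1,0.3]
    - [-0.2,-0.048,-0.1,0.4]
    - [-0.25,-0.06,-0.1,0.5]
    - [-0.297,-0.073,-0.1,0.51]
  jaw: 0.068

```text
clock: 15.05
eef_pos: [656.0, 75.6, 133.3]
eef_rot: [3.141, -0.0, 1.891]
wrist_force: [1.3, -0.1, -0.3]
finger_gap: 68.1
finger_force: 0.0
```

>>> move_arm:
  moves:
    - [0,0,0,0]
    - [0,0,0,0]
    - [0,0,0,0]

```text
clock: 15.35
eef_pos: [654.6, 78.3, 133.2]
eef_rot: [-3.141, -0.0, 1.895]
wrist_force: [0.3, 0.4, 0.2]
finger_gap: 68.0
finger_force: 0.0
```

```bash
python3 - <<'E'
from h import *
go((659.8,71.6,26,108.6))
for n in('side',):
    c=cam(n);W=world(c);Z=W[...,2]
    x=(W[...,:2]-QC[:2])@[np.cos(QC[2]),np.sin(QC[2])];y=(W[...,:2]-QC[:2])@[-np.sin(QC[2]),np.cos(QC[2])]
    m=(abs(x)<30)&(abs(y)<40)&(Z>50)&(Z<75); print(n,m.sum(),np.percentile(y[m],[1,99]),np.percentile(x[m],[1,99]),np.percentile(Z[m],[5,50,95]))
E
```

```text
now 15.35 [654.6  78.3 133.2] yaw 108.6 gap 68.0 F [0.3 0.4 0.2] j [ 0.06  0.6   1.25  0.    1.28 -0.26]
[-0.008, 0.0028, 0.1072, -0.0002]
side 476 [-30.88769117  30.14257338] [-21.43915325  21.92079817] [53.59785662 62.35116958 65.00386687]
```

>>> move_arm:
  moves:
    - [-0.008,0.0028,0.03,0]
    - [-0.008,0.0028,0.07,0]
    - [-0.008,0.0028,0.095,0]
    - [-0.008,0.0028,0.107,0]
    - [-0.008,0.0028,0.107,0]
    - [-0.008,0.0028,0.107,0]
    - [-0.008,0.0028,0.107,0]

```text
clock: 16.1
eef_pos: [661.1, 71.0, 28.2]
eef_rot: [3.139, 0.001, 1.895]
wrist_force: [-0.3, -0.5, 0.0]
finger_gap: 67.7
finger_force: 0.0
```

>>> move_arm:
  moves:
    - [0,0,0,0]
    - [0,0,0,0]
    - [0,0,0,0]
    - [0,0,0,0]
    - [0,0,0,0]
    - [0,0,-0.02,0]
    - [0,0,-0.06,0]
    - [0,0,-0.1,0]
    - [0,0,-0.1,0]
    - [0,0,-0.1,0]
    - [0,0,-0.1,0]
  jaw: 0.03
  squeeze: 25

```text
clock: 17.2
eef_pos: [659.5, 70.7, 124.5]
eef_rot: [-3.139, -0.001, 1.894]
wrist_force: [-0.3, 0.2, -0.6]
finger_gap: 43.9
finger_force: 25.0
```

```bash
python3 - <<'E'
from h import *
p=ch(0,-68,0)
go((p[0],p[1],126,137.75),(p[0],p[1],80,137.75),(p[0],p[1],36,137.75))
E
```

```text
now 17.2 [659.5  70.7 124.5] yaw 108.5 gap 43.9 F [-0.3  0.2 -0.6] j [ 0.05  0.62  1.25 -0.    1.27 -0.27]
[0.2362, -0.0477, -0.0012, -0.5099]
[0.2362, -0.0476, 0.0448, -0.5099]
[0.2362, -0.0475, 0.0888, -0.5099]
```

>>> move_arm:
  moves:
    - [0.045,-0.009,0,-0.1]
    - [0.09,-0.018,0,-0.2]
    - [0.135,-0.027,0,-0.3]
    - [0.18,-0.036,0,-0.4]
    - [0.225,-0.045,0,-0.5]
    - [0.235,-0.0477,0,-0.51]
    - [0.235,-0.0477,0.02,-0.51]
    - [0.235,-0.0477,0.043,-0.51]
    - [0.235,-0.0477,0.043,-0.51]
    - [0.235,-0.0477,0.043,-0.51]
    - [0.235,-0.0477,0.043,-0.51]
    - [0.235,-0.0477,0.043,-0.51]

```text
clock: 18.4
eef_pos: [540.9, 278.3, 84.3]
eef_rot: [3.14, 0.001, 2.404]
wrist_force: [0.3, 0.5, -1.1]
finger_gap: 43.6
finger_force: 25.0
```

```bash
python3 - <<'E'
from h import *
p=ch(0,-68.7,0)
go((p[0],p[1],60,137.75),(p[0],p[1],34,137.75))
for n in('top','side'):
    c=cam(n)
    W=world(c);Z=W[...,2]
    x=(W[...,:2]-QC[:2])@[np.cos(QC[2]),np.sin(QC[2])];y=(W[...,:2]-QC[:2])@[-np.sin(QC[2]),np.cos(QC[2])]
    m=(abs(x)<40)&(y<-36)&(y>-110)&(Z>75)&(Z<118); print(n,m.sum(),np.percentile(y[m],[1,99]) if m.any() else '')
E
```

```text
now 18.4 [540.9 278.3  84.3] yaw 137.7 gap 43.6 F [ 0.3  0.5 -1.1] j [ 0.42  0.55  1.47 -0.    1.13 -0.42]
[0.0013, -0.0003, 0.0243, -0.0004]
[0.0013, -0.0003, 0.0503, -0.0004]
top 8 [-99.97284364 -98.91117263]
side 635 [-98.53025929 -38.05484666]
```

>>> move_arm:
  moves:
    - [0.0005,-0.0003,0.012,0]
    - [0.0005,-0.0003,0.024,0]
    - [0.0005,-0.0003,0.031,0]
    - [0.0005,-0.0003,0.037,0]
    - [0.0005,-0.0003,0.042,0]
    - [0.0005,-0.0003,0.047,0]
    - [0.0005,-0.0003,0.0505,0]
    - [0.0005,-0.0003,0.0505,0]
    - [0.0005,-0.0003,0.0505,0]

```text
clock: 19.4
eef_pos: [539.9, 278.5, 34.2]
eef_rot: [3.141, 0.0, 2.404]
wrist_force: [-6.9, -3.5, 14.2]
finger_gap: 43.8
finger_force: 25.0
```

```bash
python3 - <<'E'
from h import *
go()
c=cam('side');W=world(c);Z=W[...,2]
x=(W[...,:2]-QC[:2])@[np.cos(QC[2]),np.sin(QC[2])];y=(W[...,:2]-QC[:2])@[-np.sin(QC[2]),np.cos(QC[2])]
m=(abs(x)<18)&(abs(y+68)<32)&(Z>40)&(Z<80); print(m.sum(),np.percentile(y[m],[1,99]),np.median(Z[m]))
E
```

```text
now 19.4 [539.9 278.5  34.2] yaw 137.8 gap 43.8 F [-6.9 -3.5 14.2] j [ 0.42  0.61  1.5  -0.    1.03 -0.42]
327 [-98.94297394 -37.18660735] 62.403544942459575
```

>>> move_arm:
  moves:
    - [0,0,0,0]
    - [0,0,0,0]
    - [0,0,0,0]
    - [0,0,-0.04,0]
    - [0,0,-0.08,0]
    - [0,0,-0.12,0]
    - [0,0,-0.16,0.14]
    - [0,0,-0.17,0.28]
    - [0,0,-0.17,0.42]
    - [0,0,-0.17,0.56]
    - [0,0,-0.17,0.7]
    - [0,0,-0.17,0.84]
  jaw: 0.068

```text
clock: 20.65
eef_pos: [539.8, 278.5, 202.6]
eef_rot: [-3.141, 0.0, 1.558]
wrist_force: [-0.3, -0.1, 0.6]
finger_gap: 68.1
finger_force: 0.0
```

>>> move_arm:
  moves:
    - [0,0,0,0.14]
    - [0,0,0,0.28]
    - [0,0,0,0.42]
    - [0,0,0,0.56]
    - [0,0,0,0.7]
    - [0,0,0,0.73]
    - [0,0,0,0.73]
    - [0,0,0,0.73]
    - [0,0,0,0.73]

```text
clock: 21.55
eef_pos: [539.8, 278.5, 202.8]
eef_rot: [-3.142, 0.0, 0.836]
wrist_force: [-0.0, 0.1, 0.5]
finger_gap: 68.0
finger_force: 0.0
```

```bash
python3 - <<'E'
from h import *
t=tab(2.17); go((t[0],t[1],204,47.75),(*t,47.75))
for n in('top','side'):
    c=cam(n);W=world(c);Z=W[...,2];cv2.imwrite(f'pics/{n}3.png',c['frame'])
    x=(W[...,:2]-QC[:2])@[np.cos(QC[2]),np.sin(QC[2])];y=(W[...,:2]-QC[:2])@[-np.sin(QC[2]),np.cos(QC[2])]
    for y0 in(0,-68):
        m=(abs(x)<30)&(abs(y-y0)<34)&(Z>50)&(Z<75)
        if m.any(): print(n,y0,m.sum(),np.percentile(y[m],[1,99]),np.percentile(x[m],[1,99]),np.percentile(Z[m],[5,50,95]))
    h=(abs(y)<20)&(Z>100)&(Z<180)&(x>70)&(x<160); print('tab',x[h].max(),Z[h].max(),np.percentile(y[h],[2,98])) if h.any() else 0
E
```

```text
now 21.55 [539.8 278.5 202.8] yaw 47.9 gap 68.0 F [-0.   0.1  0.5] j [0.42 0.43 1.35 0.   1.36 1.15]
[0.1142, -0.0687, -0.0012, 0.003]
[0.1142, -0.0687, 0.0703, 0.003]
top -68 275 [-98.83047642 -55.95343175] [-21.33763315  22.74979592] [56.52323113 63.50264366 67.62653439]
side 0 468 [-31.0092003   30.34048447] [-21.39365644  21.71232762] [55.03504005 62.27369494 64.97641422]
side -68 406 [-98.42379801 -37.6825179 ] [-21.49504473  21.75334248] [55.61061891 62.36389422 65.14510901]
tab 126.93405385672087 165.63570019257577 [-18.26528881  19.46967067]
```

View pics/side3.png

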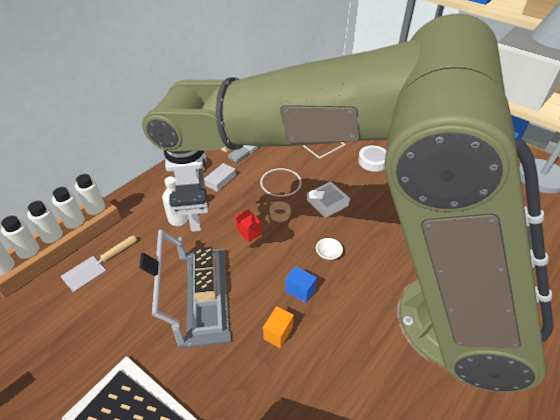

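Both blocks sit level in the middle and -y pockets (203,258 and 205,285), and the bail leans back at (148,262). Now I pinch the tab and swing the bail shut.

>>> move_arm:
  moves:
    - [0.03,-0.02,0,0.003]
    - [0.07,-0.04,0,0.003]
    - [0.1,-0.06,0,0.003]
    - [0.1142,-0.0687,0,0.003]
    - [0.1142,-0.0687,0,0.003]
    - [0.1142,-0.0687,0.025,0.003]
    - [0.1142,-0.0687,0.05,0.003]
    - [0.1142,-0.0687,0.07,0.003]
    - [0.1142,-0.0687,0.07,0.003]
    - [0.1142,-0.0687,0.07,0.003]
    - [0.1142,-0.0687,0.07,0.003]
  jaw: 0.062

```text
clock: 22.75
eef_pos: [566.2, 409.2, 134.7]
eef_rot: [3.141, -0.002, 0.831]
wrist_force: [0.3, 0.3, -0.1]
finger_gap: 61.8
finger_force: 0.0
```

>>> move_arm:
  moves:
    - [0,0,0,0]
    - [0,0,0,0]
    - [0,0,0,0]
    - [0,0,0,0]
    - [0,0,0,0]
    - [0,0,0,0]
  jaw: 0.03
  squeeze: 12

```text
clock: 23.35
eef_pos: [565.5, 409.4, 133.1]
eef_rot: [-3.142, -0.0, 0.831]
wrist_force: [-1.5, 0.4, 3.5]
finger_gap: 39.8
finger_force: 12.0
```

```bash
python3 - <<'E'
from h import *
go(*[(*tab(q),47.75) for q in np.arange(2.1,-.06,-.1)])
E
```

```text
now 23.35 [565.5 409.4 133.1] yaw 47.6 gap 39.8 F [-1.5  0.4  3.5] j [0.57 0.69 1.11 0.   1.34 1.31]
[-0.0059, -0.0001, -0.0029, -0.002]
[-0.0143, -0.0001, -0.0073, -0.002]
[-0.0231, -0.0001, -0.0108, -0.002]
[-0.0323, -0.0001, -0.0134, -0.002]
[-0.0416, -0.0, -0.0151, -0.002]
[-0.0511, -0.0, -0.0159, -0.002]
[-0.0606, -0.0, -0.0157, -0.002]
[-0.07, 0.0, -0.0145, -0.002]
[-0.0793, 0.0, -0.0125, -0.002]
[-0.0883, 0.0001, -0.0095, -0.002]
[-0.097, 0.0001, -0.0056, -0.002]
[-0.1052, 0.0001, -0.0009, -0.002]
[-0.1129, 0.0001, 0.0047, -0.002]
[-0.1201, 0.0001, 0.0109, -0.002]
[-0.1265, 0.0001, 0.0179, -0.002]
[-0.1323, 0.0001, 0.0254, -0.002]
[-0.1372, 0.0001, 0.0335, -0.002]
[-0.1414, 0.0002, 0.0421, -0.002]
[-0.1446, 0.0002, 0.051, -0.002]
[-0.147, 0.0002, 0.0602, -0.002]
[-0.1484, 0.0002, 0.0696, -0.002]
[-0.1489, 0.0002, 0.0791, -0.002]
```

>>> move_arm:
  moves:
    - [-0.006,0,-0.003,0]
    - [-0.0143,0,-0.0073,0]
    - [-0.023,0,-0.0108,0]
    - [-0.032,0,-0.0134,0]
    - [-0.0416,0,-0.015,0]
    - [-0.051,0,-0.016,0]
    - [-0.0606,0,-0.0157,0]
    - [-0.07,0,-0.0145,0]
    - [-0.079,0,-0.0125,0]
    - [-0.088,0,-0.0095,0]
    - [-0.097,0,-0.0056,0]
    - [-0.105,0,-0.001,0]

```text
clock: 24.55
eef_pos: [494.5, 331.2, 135.6]
eef_rot: [3.141, -0.002, 0.831]
wrist_force: [-5.2, -2.3, 13.5]
finger_gap: 39.3
finger_force: 12.0
```

```bash
python3 - <<'E'
from h import *
go(*[(*tab(q),47.75) for q in np.arange(.9,-.06,-.1)])
E
```

```text
now 24.55 [494.5 331.2 135.6] yaw 47.6 gap 39.3 F [-5.2 -2.3 13.5] j [ 0.53  0.46  1.47 -0.    1.21  1.27]
[-0.0073, -0.0001, 0.0071, -0.0022]
[-0.0144, -0.0001, 0.0134, -0.0022]
[-0.0209, -0.0001, 0.0203, -0.0022]
[-0.0267, -0.0001, 0.0279, -0.0022]
[-0.0316, -0.0001, 0.036, -0.0022]
[-0.0358, -0.0001, 0.0445, -0.0022]
[-0.0391, -0.0001, 0.0534, -0.0022]
[-0.0414, -0.0001, 0.0626, -0.0022]
[-0.0429, -0.0001, 0.072, -0.0022]
[-0.0434, -0.0001, 0.0815, -0.0022]
```

>>> move_arm:
  moves:
    - [-0.0073,0,0.007,0]
    - [-0.0144,0,0.0134,0]
    - [-0.021,0,0.02,0]
    - [-0.0267,0,0.028,0]
    - [-0.0316,0,0.036,0]
    - [-0.0358,0,0.0445,0]
    - [-0.039,0,0.0534,0]
    - [-0.0414,0,0.0626,0]
    - [-0.043,0,0.072,0]
    - [-0.0434,0,0.08,0]
    - [-0.0434,0,0.0825,0]
    - [-0.0434,0,0.0825,0]

```text
clock: 25.75
eef_pos: [464.0, 297.8, 50.3]
eef_rot: [-3.141, 0.005, 0.831]
wrist_force: [-5.3, -7.1, 0.1]
finger_gap: 39.9
finger_force: 12.0
```

```bash
python3 - <<'E'
from h import *
go()
for n in('side',):
    c=cam(n);W=world(c);Z=W[...,2]
    x=(W[...,:2]-QC[:2])@[np.cos(QC[2]),np.sin(QC[2])];y=(W[...,:2]-QC[:2])@[-np.sin(QC[2]),np.cos(QC[2])]
    for a,b in((-5,5),(35,45)):
        m=(abs(y-113)<10)&(x>a)&(x<b)&(Z>40)&(Z<130);print('arm+ z',a,m.sum(),np.percentile(Z[m],95) if m.any() else '')
E
```

```text
now 25.75 [464.  297.8  50.3] yaw 47.6 gap 39.9 F [-5.3 -7.1  0.1] j [ 0.5   0.48  1.66 -0.    1.01  1.25]
arm+ z -5 32 89.66678868207102
arm+ z 35 29 83.24926112872387
```

>>> move_arm:
  moves:
    - [0,0,0,0]
    - [0,0,0,0]
    - [0,0,0,0]
    - [0,0,-0.03,0]
    - [0,0,-0.06,0]
    - [0,0,-0.07,0]
    - [0,0,-0.07,0]
    - [0,0,-0.07,0]
  jaw: 0.062

```text
clock: 26.6
eef_pos: [465.1, 299.4, 120.1]
eef_rot: [-3.141, 0.001, 0.831]
wrist_force: [-0.3, 0.4, -0.7]
finger_gap: 61.8
finger_force: 0.0
```

>>> move_arm:
  moves:
    - [0,0,0,0]
    - [0,0,0,0]
    - [0,0,0,0]
    - [0,0,0,0]
    - [0,0,0,0]
    - [0,0,0,0]
  jaw: 0

```text
clock: 27.2
eef_pos: [465.6, 299.6, 121.2]
eef_rot: [3.142, 0.0, 0.831]
wrist_force: [-0.2, 0.4, -0.1]
finger_gap: 17.4
finger_force: 0.0
```

```bash
python3 - <<'E'
from h import *
go((*ch(-35,0,100),47.75),(*ch(-35,0,76),47.75))
for n in('side',):
    c=cam(n);W=world(c);Z=W[...,2]
    x=(W[...,:2]-QC[:2])@[np.cos(QC[2]),np.sin(QC[2])];y=(W[...,:2]-QC[:2])@[-np.sin(QC[2]),np.cos(QC[2])]
    for a,b in((-5,5),(35,45)):
        m=(abs(y-113)<10)&(x>a)&(x<b)&(Z>40)&(Z<130);print('arm+ z',a,m.sum(),np.percentile(Z[m],95) if m.any() else '')
    cv2.imwrite('pics/s4.png',cv2.resize(c['frame'][150:360,100:380],(800,600)))
E
```

```text
now 27.2 [465.6 299.6 121.2] yaw 47.6 gap 17.4 F [-0.2  0.4 -0.1] j [ 0.51  0.39  1.6  -0.    1.15  1.25]
[-0.0004, 0.0001, 0.0212, -0.002]
[-0.0004, 0.0001, 0.0452, -0.002]
arm+ z -5 30 90.78592087008609
arm+ z 35 28 85.1199415067301
```

View pics/s4.png

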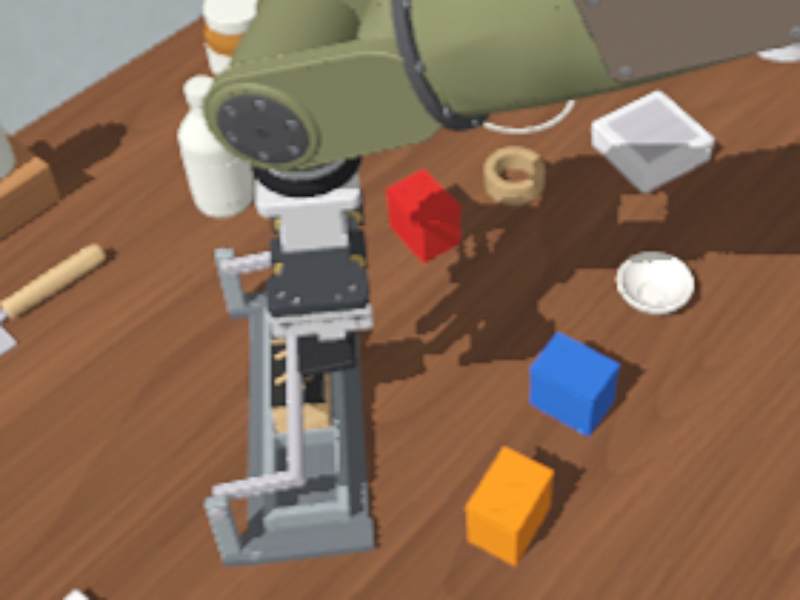

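The crop shows the bail slightly ajar (tab 327,350), so I press it down with closed fingers.

>>> move_arm:
  moves:
    - [0,0,0,0]
    - [0,0,0,0]
    - [0,0,0.01,0]
    - [0,0,0.018,0]
    - [0,0,0.024,0]
    - [0,0,0.03,0]
    - [0,0,0.035,0]
    - [0,0,0.039,0]
    - [0,0,0.042,0]
    - [0,0,0.0445,0]
    - [0,0,0.0445,0]
  jaw: 0

```text
clock: 28.35
eef_pos: [465.6, 299.7, 78.0]
eef_rot: [3.141, -0.0, 0.831]
wrist_force: [-6.6, -3.8, 13.9]
finger_gap: 0.5
finger_force: 7.2
```

```bash
cat >> h.py <<'E'
def bail():
    c=cam('side');W=world(c);Z=W[...,2]
    x=(W[...,:2]-QC[:2])@[np.cos(QC[2]),np.sin(QC[2])];y=(W[...,:2]-QC[:2])@[-np.sin(QC[2]),np.cos(QC[2])]
    for a,b in((-5,5),(35,45)):
        m=(abs(y-113)<10)&(x>a)&(x<b)&(Z>40)&(Z<130);print('arm z',a,m.sum(),np.percentile(Z[m],95) if m.any() else '')
E
python3 - <<'E'
from h import *
go();bail()
E
```

```text
now 28.35 [465.6 299.7  78. ] yaw 47.6 gap 0.5 F [-6.6 -3.8 13.9] j [ 0.51  0.45  1.64 -0.    1.06  1.25]
arm z -5 30 80.40724750951422
arm z 35 28 80.77092933831511
```

>>> move_arm:
  moves:
    - [0,0,0.001,0]
    - [0,0,0.002,0]
    - [0,0,0.002,0]
    - [0,0,0.002,0]

```text
clock: 28.8
eef_pos: [465.8, 299.7, 77.7]
eef_rot: [3.141, -0.001, 0.831]
wrist_force: [-14.2, -9.5, 32.9]
finger_gap: 0.4
finger_force: 16.7
```

>>> move_arm:
  moves:
    - [0,0,-0.04,0]
    - [0,0,-0.08,0]
    - [0,0,-0.12,0]
    - [-0.05,0.05,-0.12,0]
    - [-0.09,0.09,-0.12,0]
    - [-0.12,0.12,-0.12,0]
    - [-0.15,0.15,-0.12,0]
    - [-0.18,0.18,-0.12,0]
    - [-0.18,0.18,-0.12,0]
    - [-0.18,0.18,-0.12,0]
    - [-0.18,0.18,-0.12,0]

```text
clock: 29.9
eef_pos: [477.3, 46.1, 194.8]
eef_rot: [3.142, -0.0, 0.832]
wrist_force: [-0.2, -0.2, 0.2]
finger_gap: 0.6
finger_force: 0.0
```

```bash
python3 - <<'E'
from h import *
go();bail()
for n in('top','side'):
    Ws=[]
    for k in range(3):
        c=cam(n);Ws.append(world(c))
    W=np.nanmedian(Ws,0);f=c['frame'];Z=W[...,2]
    np.savez(n+'4.npz',W=W,f=f)
    m=((Z>26)&(Z<38)&(W[...,0]>300)&(W[...,0]<720)&(W[...,1]<30)&(W[...,1]>-480)).astype(np.uint8)
    k,l,s,_=cv2.connectedComponentsWithStats(m)
    for i in range(1,k):
        if s[i,4]>80:
            p=W[l==i]; print(n,s[i].tolist(),rect(p[:,:2]),'mean',p[:,:2].mean(0).round(1))
    cv2.imwrite(f'pics/{n}4.png',f)
    V=f.min(-1).astype(int)
    q=(np.hypot(W[...,0]-611,W[...,1]+104)<85)&(abs(Z)<6)&(V>110);p=W[q][:,:2]
    A=np.c_[2*p,np.ones(len(p))];s=np.linalg.lstsq(A,(p**2).sum(1),rcond=None)[0];print('ring',s[:2],np.sqrt(s[2]+s[0]**2+s[1]**2),len(p))
    sq=(np.hypot(W[...,0]-635.5,W[...,1]+341.9)<88)&(abs(Z)<6)&(V>120)
    o=fit_sq(W[sq][:,:2],(635,-342),-.17,57);print('sq',o.x[:2],np.degrees(o.x[2]),o.x[3],sq.sum(),np.median(abs(o.fun)),rect(W[sq][:,:2]))
E
```

```text
now 29.9 [477.3  46.1 194.8] yaw 47.7 gap 0.6 F [-0.2 -0.2  0.2] j [0.02 0.15 1.73 0.   1.26 0.76]
arm z -5 29 79.14341056654011
arm z 35 25 79.4663443855886
top [309, 230, 42, 43, 1269] [448.2, -122.8, 90.1, 89.9, 74.5] mean [ 447.9 -122.4]
top [410, 233, 38, 38, 1130] [444.8, -372.5, 93.5, 95.0, 25.4] mean [ 444.3 -371.7]
ring [ 611.35440325 -103.74438504] 61.27043924079512 564
sq [ 634.35482013 -345.06369723] -11.796586693882427 57.579124538667735 599 2.1561923272348125 [634.9, -345.8, 125.4, 126.4, 78.3]
side [359, 145, 30, 21, 473] [442.7, -371.1, 93.0, 94.4, 2.2] mean [ 442.  -368.7]
side [307, 181, 42, 31, 713] [447.0, -121.7, 91.1, 91.1, 75.0] mean [ 445.6 -119.1]
ring [ 609.87054175 -104.96985065] 60.1035263120071 254
sq [ 633.25904961 -345.98958415] -11.553923046336816 57.55795656672577 233 2.5056027739274 [633.6, -346.2, 126.4, 126.0, 77.7]
```

View pics/top4.png

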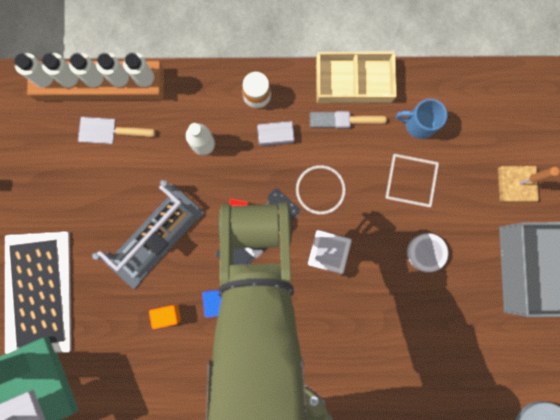

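The top view shows the bail shut level over the blocks, and pressing it gave a hard stop (33 N at 0.3 mm). The tins are untouched at (330,252) and (428,253). Next I push the square tin with two open fingertips, first along its own x.

```bash
python3 - <<'E'
from h import *
go((374,-107,150,-11.7),(374,-107,8,-11.7))
E
```

```text
now 30.25 [477.2  45.9 194.7] yaw 47.7 gap 0.6 F [-0.7  1.   1.7] j [0.02 0.15 1.73 0.   1.26 0.76]
[-0.1825, 0.0266, 0.0447, 1.0365]
[-0.1825, 0.0266, 0.1867, 1.0365]
```

>>> move_arm:
  moves:
    - [-0.04,0.006,0,0.14]
    - [-0.08,0.012,0,0.28]
    - [-0.12,0.018,0.01,0.42]
    - [-0.16,0.024,0.02,0.56]
    - [-0.1825,0.0266,0.03,0.7]
    - [-0.1825,0.0266,0.045,0.84]
    - [-0.1825,0.0266,0.08,0.98]
    - [-0.1825,0.0266,0.11,1.0365]
    - [-0.1825,0.0266,0.14,1.0365]
    - [-0.1825,0.0266,0.14,1.0365]
    - [-0.1825,0.0266,0.14,1.0365]
  jaw: 0.07

```text
clock: 31.35
eef_pos: [374.2, -107.4, 55.4]
eef_rot: [-3.142, 0.0, -0.205]
wrist_force: [0.5, -0.6, 0.2]
finger_gap: 70.0
finger_force: 0.0
```

```bash
python3 - <<'E'
from h import *
go((374,-107,8,-11.7),(395,-111.4,8,-11.7),(598.5,-153.5,8,-11.7))
E
```

```text
now 31.35 [ 374.2 -107.4   55.4] yaw -11.7 gap 70.0 F [ 0.5 -0.6  0.2] j [-0.37  0.16  2.1   0.    0.89  1.4 ]
[-0.0002, -0.0004, 0.0474, -0.0005]
[0.0212, -0.0003, 0.0474, -0.0005]
[0.229, -0.0005, 0.0474, -0.0005]
```

>>> move_arm:
  moves:
    - [0,0,0.025,0]
    - [0,0,0.047,0]
    - [0,0,0.047,0]
    - [0.008,0,0.047,0]
    - [0.016,0,0.047,0]
    - [0.024,0,0.047,0]
    - [0.034,0,0.047,0]
    - [0.046,0,0.047,0]
    - [0.06,0,0.047,0]
    - [0.075,0,0.047,0]
    - [0.09,0,0.047,0]
    - [0.105,0,0.047,0]

```text
clock: 32.55
eef_pos: [477.4, -128.9, 8.4]
eef_rot: [-3.142, 0.001, -0.205]
wrist_force: [-6.6, 2.3, 6.0]
finger_gap: 69.8
finger_force: 3.7
```

>>> move_arm:
  moves:
    - [0.015,0,0,0]
    - [0.03,0,0,0]
    - [0.045,0,0,0]
    - [0.06,0,0,0]
    - [0.075,0,0,0]
    - [0.09,0,0,0]
    - [0.1,0,0,0]
    - [0.108,0,0,0]
    - [0.115,0,0,0]
    - [0.12,0,0,0]
    - [0.12,0,0,0]
    - [0.12,0,0,0]

```text
clock: 33.75
eef_pos: [594.6, -153.3, 8.1]
eef_rot: [3.142, -0.001, -0.205]
wrist_force: [0.0, -0.0, 1.0]
finger_gap: 69.9
finger_force: 0.0
```

```bash
cat >> h.py <<'E'
def tins(ns=('top','side')):
    for n in ns:
        W=np.nanmedian([world(cam(n)) for k in range(3)],0);Z=W[...,2]
        m=((Z>28)&(Z<36)&(W[...,0]>350)&(W[...,0]<725)&(W[...,1]<0)&(W[...,1]>-480)).astype(np.uint8)
        m=cv2.morphologyEx(m,cv2.MORPH_OPEN,np.ones((2,2)))
        k,l,s,_=cv2.connectedComponentsWithStats(m)
        for i in range(1,k):
            if s[i,4]>80: print(n,s[i].tolist(),rect(W[l==i][:,:2]),np.round(cv2.minEnclosingCircle(np.float32(W[l==i][:,:2]))[0],1))
E
python3 - <<'E'
from h import *
go((618.5,-157.6,8,-11.7));tins()
E
```

```text
now 33.75 [ 594.6 -153.3    8.1] yaw -11.8 gap 69.9 F [ 0. -0.  1.] j [-0.31  0.66  1.49  0.    0.99  1.46]
[0.0242, -0.0007, 0.0001, -0.0009]
top [411, 234, 38, 38, 1065] [440.7, -378.7, 104.2, 93.5, 64.0] [ 443.7 -379.9]
side [265, 157, 17, 17, 118] [650.6, -126.6, 21.0, 87.3, 77.2] [ 651.2 -123.9]
side [289, 157, 16, 13, 109] [614.4, -175.6, 50.6, 45.0, 60.3] [ 609.9 -173. ]
```

>>> move_arm:
  moves:
    - [0.006,0,0,0]
    - [0.012,0,0,0]
    - [0.017,0,0,0]
    - [0.021,0,0,0]
    - [0.0225,0,0,0]
    - [0.0225,0,0,0]
    - [0.0225,0,0,0]
    - [-0.01,0,0,0]
    - [-0.03,0,-0.04,0]
    - [-0.07,0,-0.09,0]
    - [-0.12,0.0,-0.12,0]
    - [-0.16,0.0,-0.12,0]

```text
clock: 35.25
eef_pos: [446.5, -122.7, 128.5]
eef_rot: [3.141, -0.006, -0.205]
wrist_force: [0.1, 0.3, 0.9]
finger_gap: 70.0
finger_force: 0.0
```

>>> move_arm:
  moves:
    - [-0.05,0.0,0,0]
    - [-0.09,-0.03,0,0]
    - [-0.11,-0.07,0,0]
    - [-0.11,-0.12,0,0]
    - [-0.11,-0.17,0,0]
    - [-0.11,-0.2,0,0]
    - [-0.11,-0.2,0,0]
    - [-0.11,-0.2,0,0]

```text
clock: 36.05
eef_pos: [379.4, 96.0, 125.9]
eef_rot: [-3.141, -0.0, -0.204]
wrist_force: [-0.1, -0.1, -0.7]
finger_gap: 69.9
finger_force: 0.0
```

```bash
python3 - <<'E'
from h import *
go();tins()
E
```

```text
now 36.05 [379.4  96.  125.9] yaw -11.7 gap 69.9 F [-0.1 -0.1 -0.7] j [ 0.15  0.04  2.03 -0.    1.08  1.93]
top [327, 146, 39, 39, 1153] [671.3, -171.7, 94.0, 92.7, 78.6] [ 671.5 -171.8]
top [411, 234, 38, 38, 1087] [441.3, -379.5, 105.6, 92.5, 73.4] [ 443.1 -380.2]
side [261, 148, 26, 23, 309] [544.8, -23.8, 75.0, 461.6, 46.8] [548.7 -19.6]
side [369, 160, 20, 6, 94] [409.6, -367.8, 92.8, 26.6, 73.5] [ 420.3 -371. ]
```

```bash
sed -i 's/(Z>28)&(Z<36)/(Z>26)\&(Z<38)/' h.py; python3 - <<'E'
from h import *
go((685,-98.6,125,78.3),(685,-98.6,8,78.3))
E
```

```text
now 36.35 [379.4  95.  126. ] yaw -11.8 gap 70.1 F [-0.   0.5 -0.2] j [0.15 0.04 2.03 0.   1.08 1.93]
[0.3389, 0.1268, 0.0011, -1.5732]
[0.3388, 0.1268, 0.1181, -1.5732]
```

>>> move_arm:
  moves:
    - [0.045,0.017,0,-0.14]
    - [0.09,0.034,0,-0.28]
    - [0.135,0.05,0,-0.42]
    - [0.18,0.068,0,-0.56]
    - [0.225,0.085,0,-0.7]
    - [0.27,0.1,0,-0.84]
    - [0.3,0.115,0,-0.98]
    - [0.339,0.127,0,-1.12]
    - [0.339,0.127,0,-1.26]
    - [0.339,0.127,0,-1.4]
    - [0.339,0.127,0.02,-1.5]
    - [0.339,0.127,0.06,-1.573]

```text
clock: 37.55
eef_pos: [686.8, -98.8, 68.2]
eef_rot: [3.136, -0.0, 1.371]
wrist_force: [0.5, -0.7, -0.5]
finger_gap: 70.3
finger_force: 0.0
```

>>> move_arm:
  moves:
    - [0,0,0.02,0]
    - [0,0,0.04,0]
    - [0,0,0.04,0]
    - [0,0,0.04,0]

```text
clock: 37.95
eef_pos: [685.3, -98.2, 26.4]
eef_rot: [3.142, 0.0, 1.367]
wrist_force: [-1.1, 1.5, 1.0]
finger_gap: 70.0
finger_force: 0.0
```

```bash
python3 - <<'E'
from h import *
go((685,-98.6,8,78.3),(644.6,-293.4,8,78.3))
E
```

```text
now 37.95 [685.3 -98.2  26.4] yaw 78.3 gap 70.0 F [-1.1  1.5  1. ] j [-0.2   0.79  1.21 -0.    1.14  0.01]
[-0.0005, -0.0002, 0.0184, 0.0006]
[-0.1994, -0.0004, 0.0184, 0.0006]
```

>>> move_arm:
  moves:
    - [0,0,0.0184,0]
    - [-0.008,0,0.0184,0]
    - [-0.016,0,0.0184,0]
    - [-0.023,0,0.0184,0]
    - [-0.032,0,0.0184,0]
    - [-0.043,0,0.0184,0]
    - [-0.056,0,0.0184,0]
    - [-0.07,0,0.0184,0]
    - [-0.085,0,0.0184,0]
    - [-0.1,0,0.0184,0]
    - [-0.112,0,0.0184,0]
    - [-0.122,0,0.0184,0]

```text
clock: 39.15
eef_pos: [660.6, -218.4, 7.8]
eef_rot: [3.141, -0.0, 1.367]
wrist_force: [1.7, 5.0, 4.9]
finger_gap: 69.8
finger_force: 3.0
```

```bash
python3 - <<'E'
from h import *
go((644.6,-293.4,8,78.3))
E
```

```text
now 39.15 [ 660.6 -218.4    7.8] yaw 78.3 gap 69.8 F [1.7 5.  4.9] j [-0.37  0.82  1.2   0.    1.12 -0.17]
[-0.0767, -0.0005, -0.0002, 0.0007]
```

>>> move_arm:
  moves:
    - [-0.012,0,0,0]
    - [-0.024,0,0,0]
    - [-0.036,0,0,0]
    - [-0.046,0,0,0]
    - [-0.055,0,0,0]
    - [-0.062,0,0,0]
    - [-0.067,0,0,0]
    - [-0.07,0,0,0]
    - [-0.073,0,0,0]
    - [-0.073,0,0,0]
    - [-0.073,0,0,0]

```text
clock: 40.25
eef_pos: [645.6, -289.6, 7.4]
eef_rot: [-3.141, 0.001, 1.367]
wrist_force: [-0.1, -0.3, -0.0]
finger_gap: 69.8
finger_force: 0.0
```

>>> move_arm:
  moves:
    - [0.01,0,0,0]
    - [0.03,0,-0.01,0]
    - [0.06,0,-0.05,0]
    - [0.1,0,-0.09,0]
    - [0.14,0.0,-0.12,0]
    - [0.18,-0.04,-0.12,0]
    - [0.22,-0.08,-0.12,0]
    - [0.26,-0.12,-0.12,0]
    - [0.3,-0.16,-0.12,0]
    - [0.34,-0.2,-0.12,0]
    - [0.34,-0.2,-0.12,0]
    - [0.34,-0.2,-0.12,0]

```text
clock: 41.45
eef_pos: [516.3, 88.8, 128.4]
eef_rot: [3.141, -0.0, 1.373]
wrist_force: [-0.3, -0.7, -1.0]
finger_gap: 69.7
finger_force: 0.0
```

```bash
python3 - <<'E'
from h import *
go();tins()
c=cam('top');cv2.imwrite('pics/top5.png',c['frame'])
E
```

```text
now 41.45 [516.3  88.8 128.4] yaw 78.6 gap 69.7 F [-0.3 -0.7 -1. ] j [0.1  0.32 1.68 0.   1.14 0.3 ]
top [395, 159, 40, 40, 1220] [634.9, -348.2, 100.1, 91.5, 78.8] [ 634.7 -349.4]
top [411, 234, 38, 38, 1128] [441.4, -379.1, 105.2, 92.6, 74.2] [ 442.3 -379.9]
side [305, 131, 34, 18, 370] [622.9, -351.5, 118.0, 72.4, 77.8] [ 623.4 -347.9]
side [360, 146, 25, 21, 403] [298.6, -90.1, 75.5, 719.1, 28.2] [312.4 -82.6]
```

View pics/top5.png

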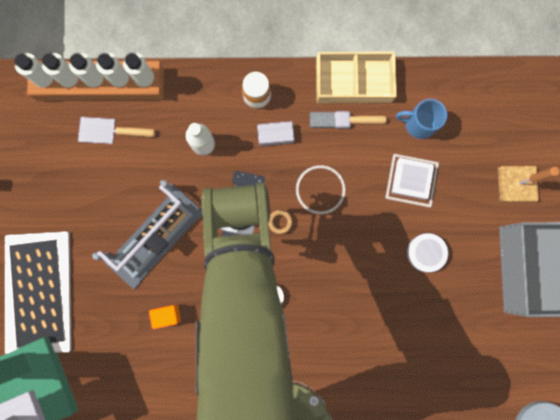

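The square tin lies within its outline (412,180) and the round tin is at (428,253). I measure the square tin's centring with cleaner masks.

```bash
cat >> h.py <<'E'
def tins2(ns=('top','side')):
    for n in ns:
        W=np.nanmedian([world(cam(n)) for k in range(3)],0);Z=W[...,2]
        m=((Z>29.5)&(Z<35.5)&(W[...,0]>350)&(W[...,0]<725)&(W[...,1]<0)&(W[...,1]>-480)).astype(np.uint8)
        m=cv2.morphologyEx(m,cv2.MORPH_CLOSE,np.ones((3,3)));m=cv2.morphologyEx(m,cv2.MORPH_OPEN,np.ones((5,5)))
        k,l,s,_=cv2.connectedComponentsWithStats(m)
        for i in range(1,k):
            if s[i,4]>80:
                p=W[(l==i)&(Z>29.5)&(Z<35.5)][:,:2]; r=rect(p); o=[]
                for a in np.radians([-11.8,78.2,33,-57]):
                    d=p@[np.cos(a),np.sin(a)]; o.append(np.percentile(d,[1,99]))
                o=np.array(o);a=np.radians(-11.8);mid=o[:2].mean(1)
                cen=mid[0]*np.array([np.cos(a),np.sin(a)])+mid[1]*np.array([-np.sin(a),np.cos(a)])
                print(n,s[i].tolist(),'rect',r,'mean',p.mean(0).round(1),'mid',cen.round(1),'ext',np.diff(o).ravel().round(1))
E
python3 - <<'E'
from h import *
tins2()
E
```

```text
top [394, 159, 39, 38, 1188] rect [635.4, -341.3, 90.1, 90.2, 78.2] mean [ 634.9 -341.1] mid [ 635.4 -341.3] ext [ 87.3  87.6 105.  107.3]
top [411, 234, 37, 37, 1092] rect [444.3, -373.4, 92.5, 90.9, 89.5] mean [ 444.4 -372.5] mid [ 444.4 -373.1] ext [87.1 87.4 88.4 88.6]
side [308, 131, 28, 15, 320] rect [627.3, -340.3, 92.7, 74.4, 78.2] mean [ 624.  -334.9] mid [ 626.4 -338.1] ext [71.  86.3 89.3 81. ]
side [359, 145, 24, 20, 378] rect [452.2, -366.7, 72.8, 97.7, 33.4] mean [ 448.4 -366.5] mid [ 444.7 -369.9] ext [87.3 85.5 72.1 93. ]
```

```bash
python3 - <<'E'
from h import *
go((650.6,-265,125,78.3),(650.6,-265,15,78.3))
E
```

```text
now 42.1 [518.7  84.4 127.4] yaw 78.3 gap 69.6 F [-0.5  0.4 -0. ] j [ 0.09  0.32  1.68 -0.    1.14  0.3 ]
[-0.3156, 0.1998, 0.0024, 0.0008]
[-0.3156, 0.1998, 0.1124, 0.0008]
```

>>> move_arm:
  moves:
    - [-0.04,0.025,0,0]
    - [-0.08,0.05,0,0]
    - [-0.12,0.076,0,0]
    - [-0.16,0.1,0,0]
    - [-0.2,0.126,0,0]
    - [-0.24,0.152,0,0]
    - [-0.28,0.177,0,0]
    - [-0.3156,0.2,0,0]
    - [-0.3156,0.2,0.03,0]
    - [-0.3156,0.2,0.07,0]
    - [-0.3156,0.2,0.1,0]
    - [-0.3156,0.2,0.112,0]

```text
clock: 43.3
eef_pos: [649.4, -264.3, 11.8]
eef_rot: [-3.137, -0.001, 1.368]
wrist_force: [-0.0, 0.3, 0.2]
finger_gap: 70.2
finger_force: 0.0
```

>>> move_arm:
  moves:
    - [0,0,0.005,0]
    - [0,0,0.006,0]
    - [0,0,0.006,0]

```text
clock: 43.6
eef_pos: [651.7, -265.1, 11.2]
eef_rot: [3.139, 0.001, 1.368]
wrist_force: [-0.2, -0.3, 0.2]
finger_gap: 70.1
finger_force: 0.0
```

```bash
python3 - <<'E'
from h import *
go((644.7,-293.6,8,78.3))
E
```

```text
now 43.6 [ 651.7 -265.1   11.2] yaw 78.4 gap 70.1 F [-0.2 -0.3  0.2] j [-0.44  0.83  1.17  0.    1.13 -0.24]
[-0.0293, -0.0011, 0.0032, 0.0013]
```

>>> move_arm:
  moves:
    - [-0.008,-0.001,0,0.001]
    - [-0.016,-0.001,0,0.001]
    - [-0.022,-0.001,0,0.001]
    - [-0.026,-0.001,0,0.001]
    - [-0.0285,-0.001,0,0.001]
    - [-0.0293,-0.001,0,0.001]
    - [-0.0293,-0.001,0,0.001]
    - [-0.0293,-0.001,0,0.001]
    - [-0.02,-0.001,0,0]
    - [0.01,-0.001,0,0]
    - [0.03,0,-0.03,0]
    - [0.06,0,-0.07,0]

```text
clock: 44.8
eef_pos: [661.7, -205.2, 77.8]
eef_rot: [-3.137, -0.0, 1.367]
wrist_force: [1.1, 0.3, -0.1]
finger_gap: 70.0
finger_force: 0.0
```

>>> move_arm:
  moves:
    - [0.03,-0.03,-0.03,0]
    - [0.06,-0.06,-0.05,0]
    - [0.09,-0.09,-0.05,0]
    - [0.12,-0.12,-0.05,0]
    - [0.15,-0.15,-0.05,0]
    - [0.18,-0.18,-0.05,0]
    - [0.2,-0.2,-0.05,0]
    - [0.2,-0.2,-0.05,0]
    - [0.2,-0.2,-0.05,0]

```text
clock: 45.7
eef_pos: [507.4, 30.5, 129.6]
eef_rot: [3.141, 0.0, 1.369]
wrist_force: [0.5, -0.3, 0.2]
finger_gap: 69.9
finger_force: 0.0
```

```bash
python3 - <<'E'
from h import *
go();tins2(('top',))
E
```

```text
now 45.7 [507.4  30.5 129.6] yaw 78.4 gap 69.9 F [ 0.5 -0.3  0.2] j [-0.01  0.29  1.73 -0.    1.13  0.19]
top [410, 166, 39, 39, 1193] rect [616.5, -381.8, 90.8, 89.7, 78.2] mean [ 615.7 -382.1] mid [ 616.1 -381.9] ext [ 87.2  86.6 107.6 107.1]
top [410, 234, 38, 37, 1106] rect [444.3, -372.5, 94.2, 90.9, 89.5] mean [ 444.5 -372.2] mid [ 444.4 -372. ] ext [87.9 88.2 88.9 88.4]
```

The square tin has been knocked aside, now at about (616,-382), as the task warned. I will mend that later and push the round tin first.

```bash
python3 - <<'E'
from h import *
go((404.2,-435.5,120,58.1),(404.2,-435.5,10,58.1))
E
```

```text
now 45.85 [507.8  29.5 129.3] yaw 78.3 gap 69.8 F [ 0.1 -0.1  0.4] j [-0.01  0.29  1.72 -0.    1.13  0.19]
[-0.4764, -0.0073, 0.0094, 0.3529]
[-0.4764, -0.0073, 0.1194, 0.3529]
```

>>> move_arm:
  moves:
    - [-0.045,0,0,0.04]
    - [-0.09,-0.001,0,0.08]
    - [-0.135,-0.002,0,0.12]
    - [-0.18,-0.003,0,0.16]
    - [-0.225,-0.003,0,0.2]
    - [-0.27,-0.004,0,0.24]
    - [-0.315,-0.005,0,0.28]
    - [-0.36,-0.006,0,0.32]
    - [-0.405,-0.006,0,0.35]
    - [-0.45,-0.007,0,0.353]
    - [-0.4764,-0.0073,0,0.353]
    - [-0.4764,-0.0073,0,0.353]
  jaw: 0.06

```text
clock: 47.05
eef_pos: [402.4, -438.4, 128.7]
eef_rot: [-3.141, 0.0, 1.01]
wrist_force: [0.1, 0.5, -0.6]
finger_gap: 60.0
finger_force: 0.0
```

>>> move_arm:
  moves:
    - [0,0,0,0]
    - [0,0,0.03,0]
    - [0,0,0.07,0]
    - [0,0,0.1,0]
    - [0,0,0.11,0]
    - [0,0,0.11,0]
    - [0,0,0.11,0]

```text
clock: 47.75
eef_pos: [405.0, -435.3, 21.1]
eef_rot: [3.14, 0.001, 1.015]
wrist_force: [1.1, -0.4, 0.6]
finger_gap: 60.0
finger_force: 0.0
```

```bash
python3 - <<'E'
from h import *
go((404.2,-435.5,8,58.1),(586.6,-142.9,8,58.1))
E
```

```text
now 47.75 [ 405.  -435.3   21.1] yaw 58.2 gap 60.0 F [ 1.1 -0.4  0.6] j [-0.88  0.6   1.55  0.    0.99 -0.33]
[-0.0006, -0.0005, 0.0131, 0.0013]
[0.3442, 0.0001, 0.0129, 0.0013]
```

>>> move_arm:
  moves:
    - [0,0,0.013,0.001]
    - [0.01,0,0.013,0.001]
    - [0.02,0,0.013,0.001]
    - [0.028,0,0.013,0.001]
    - [0.036,0,0.013,0.001]
    - [0.046,0,0.013,0.001]
    - [0.06,0,0.013,0.001]
    - [0.077,0,0.013,0.001]
    - [0.095,0,0.013,0.001]
    - [0.113,0,0.013,0.001]
    - [0.131,0,0.013,0.001]
    - [0.149,0,0.013,0.001]

```text
clock: 48.95
eef_pos: [483.4, -307.5, 6.8]
eef_rot: [3.141, 0.0, 1.014]
wrist_force: [-2.8, -4.6, 1.0]
finger_gap: 59.9
finger_force: 2.2
```

>>> move_arm:
  moves:
    - [0.018,0,0,0]
    - [0.036,0,0,0]
    - [0.054,0,0,0]
    - [0.072,0,0,0]
    - [0.09,0,0,0]
    - [0.108,0,0,0]
    - [0.124,0,0,0]
    - [0.138,0,0,0]
    - [0.149,0,0,0]
    - [0.158,0,0,0]
    - [0.165,0,0,0]
    - [0.168,0,0,0]

```text
clock: 50.15
eef_pos: [571.9, -165.1, 6.7]
eef_rot: [3.142, 0.0, 1.014]
wrist_force: [-3.2, -5.1, 4.3]
finger_gap: 60.3
finger_force: 2.9
```

```bash
python3 - <<'E'
from h import *
go((586.6,-142.9,8,58.1));tins2()
E
```

```text
now 50.15 [ 571.9 -165.1    6.7] yaw 58.1 gap 60.3 F [-3.2 -5.1  4.3] j [-0.34  0.63  1.55 -0.    0.97  0.21]
[0.0266, 0.0007, -0.0013, 0.0003]
top [411, 166, 38, 39, 1189] rect [616.2, -382.0, 89.3, 90.2, 78.7] mean [ 616. -382.] mid [ 616.3 -382.1] ext [ 87.2  86.9 107.4 106. ]
top [312, 175, 21, 34, 503] rect [603.2, -102.4, 46.7, 89.7, 79.0] mean [ 601.6 -105.1] mid [ 602.9 -102.8] ext [85.6 44.2 67.4 72.3]
side [321, 126, 9, 14, 109] rect [630.6, -366.0, 27.1, 77.4, 36.3] mean [ 629.6 -364.1] mid [ 627.9 -366.7] ext [64.2 55.5 29.4 74.4]
side [274, 163, 30, 21, 530] rect [596.0, -126.4, 89.4, 94.6, 40.3] mean [ 594.9 -124.2] mid [ 595.6 -126.2] ext [89.1 91.6 86.6 90.4]
```

>>> move_arm:
  moves:
    - [0.007,0.0003,-0.001,0]
    - [0.013,0.0005,-0.001,0]
    - [0.018,0.0005,-0.001,0]
    - [0.022,0.0005,-0.001,0]
    - [0.0245,0.0005,-0.001,0]
    - [0.025,0.0005,-0.001,0]
    - [0.025,0.0005,-0.001,0]
    - [0.025,0.0005,-0.001,0]

```text
clock: 51.25
eef_pos: [585.3, -144.7, 7.6]
eef_rot: [3.142, -0.0, 1.014]
wrist_force: [-1.0, 0.5, -0.1]
finger_gap: 60.0
finger_force: 0.5
```

```bash
python3 - <<'E'
from h import *
go((586.6,-142.9,8,58.1));tins2(('side',))
E
```

```text
now 51.25 [ 585.3 -144.7    7.6] yaw 58.1 gap 60.0 F [-1.   0.5 -0.1] j [-0.3   0.64  1.52  0.    0.98  0.25]
[0.0022, 0.0001, -0.0004, -0.0003]
side [266, 165, 30, 20, 512] rect [608.9, -103.5, 89.0, 89.5, 41.1] mean [ 608.5 -103. ] mid [ 608.3 -104.7] ext [89.3 89.4 86.8 88.7]
```

>>> move_arm:
  moves:
    - [-0.015,0,0,0]
    - [-0.04,0,-0.02,0]
    - [-0.08,0,-0.05,0]
    - [-0.12,0,-0.08,0]
    - [-0.16,0,-0.11,0]
    - [-0.2,0,-0.12,0]
    - [-0.24,0,-0.12,0]
    - [-0.26,0,-0.12,0]
    - [-0.26,0,-0.12,0]
    - [-0.26,0,-0.12,0]

```text
clock: 52.4
eef_pos: [447.5, -365.7, 127.5]
eef_rot: [3.141, -0.0, 1.013]
wrist_force: [0.3, -0.4, -0.2]
finger_gap: 59.9
finger_force: 0.0
```

```bash
python3 - <<'E'
from h import *
tins2(('top',))
W=world(cam('top'));Z=W[...,2]
m=(Z>40)&(W[...,0]>690)&(W[...,0]<860)&(W[...,1]<-270)&(W[...,1]>-480)
print('mug',rect(W[m][:,:2]),np.percentile(Z[m],99))
go((603,-445.5,120,78.3),(603,-445.5,10,78.3))
E
```

```text
top [411, 166, 38, 39, 1197] rect [616.2, -381.7, 89.9, 90.2, 78.8] mean [ 615.6 -381.6] mid [ 616.1 -381.9] ext [ 87.4  86.9 106.9 106.5]
top [304, 170, 37, 37, 1069] rect [609.7, -104.6, 92.4, 93.7, 44.0] mean [ 610.1 -105.5] mid [ 610.2 -105.4] ext [89.4 88.9 88.1 88.3]
mug [800.1, -336.2, 158.1, 81.1, 68.0] 95.32242659957134
now 52.6 [ 448.4 -364.8  127.5] yaw 58.2 gap 59.8 F [0.1 0.3 0.7] j [-0.75  0.43  1.53  0.    1.18 -0.19]
[0.013, 0.174, 0.0075, -0.3515]
[0.013, 0.1739, 0.1175, -0.3515]
```

>>> move_arm:
  moves:
    - [0.004,0.045,0,-0.1]
    - [0.007,0.09,0,-0.2]
    - [0.01,0.135,0,-0.3]
    - [0.013,0.174,0,-0.3515]
    - [0.013,0.174,0,-0.3515]
    - [0.013,0.174,0.02,-0.3515]
    - [0.013,0.174,0.06,-0.3515]
    - [0.013,0.174,0.1,-0.3515]
    - [0.013,0.174,0.117,-0.3515]
    - [0.013,0.174,0.117,-0.3515]
    - [0.013,0.174,0.117,-0.3515]
    - [0.013,0.174,0.117,-0.3515]
  jaw: 0.07

```text
clock: 53.8
eef_pos: [603.4, -447.1, 13.4]
eef_rot: [3.138, 0.002, 1.365]
wrist_force: [0.9, 0.1, -0.5]
finger_gap: 69.9
finger_force: 0.0
```

```bash
python3 - <<'E'
from h import *
e=np.array([.2028,.9792]); t=np.array([633.8,-345.5])
E=t-53*e; s=np.array([615.6,-382.3])-53*e
go((*s,8,78.3),(*E,8,78.3))
E
```

```text
now 53.8 [ 603.4 -447.1   13.4] yaw 78.2 gap 69.9 F [ 0.9  0.1 -0.5] j [-0.69  0.94  0.98  0.    1.22 -0.48]
[0.013, -0.0013, 0.0054, -0.0012]
[0.0527, 0.0091, 0.0054, -0.0012]
```

>>> move_arm:
  moves:
    - [0.005,-0.001,0.005,0]
    - [0.012,-0.001,0.005,0]
    - [0.019,-0.001,0.005,0]
    - [0.027,-0.001,0.005,0]
    - [0.035,-0.001,0.005,0]
    - [0.042,-0.001,0.005,0]
    - [0.047,-0.001,0.005,0]
    - [0.0505,-0.001,0.005,0]
    - [0.0525,-0.001,0.005,0]
    - [0.0525,-0.001,0.005,0]
    - [0.0525,-0.001,0.005,0]

```text
clock: 54.9
eef_pos: [612.2, -394.6, 5.3]
eef_rot: [-3.141, -0.001, 1.365]
wrist_force: [0.2, -0.8, 1.1]
finger_gap: 70.0
finger_force: 0.5
```

>>> move_arm:
  moves:
    - [-0.01,0,0,0]
    - [-0.025,0,0,0]
    - [-0.025,0,-0.04,0]
    - [-0.025,0,-0.09,0]
    - [-0.025,-0.04,-0.12,0.1]
    - [-0.025,-0.08,-0.12,0.2]
    - [-0.025,-0.12,-0.12,0.35]
    - [-0.02,-0.16,-0.12,0.5]
    - [-0.01,-0.19,-0.12,0.65]
    - [0,-0.2,-0.12,0.8]
    - [0,-0.2,-0.12,0.95]
    - [0,-0.2,-0.12,1.05]

```text
clock: 56.1
eef_pos: [415.9, -354.9, 125.9]
eef_rot: [3.141, -0.0, 0.308]
wrist_force: [1.1, 0.5, 0.7]
finger_gap: 70.1
finger_force: 0.0
```

```bash
python3 - <<'E'
from h import *
tins2(('top',))
e=np.array([.9792,-.2028]); t=np.array([633.8,-345.5])
E=t-53*e; s=E-25*e
go((*s,100,-11.7),(*s,8,-11.7),(*E,8,-11.7))
E
```

```text
top [394, 163, 39, 38, 1185] rect [625.0, -339.8, 90.4, 89.8, 78.3] mean [ 624.9 -340.1] mid [ 625.1 -340. ] ext [ 87.1  87.2 105.1 105.8]
top [304, 170, 37, 37, 1062] rect [610.0, -104.8, 92.6, 93.6, 44.7] mean [ 609.3 -104.6] mid [ 609.7 -105.3] ext [88.5 88.4 87.8 89. ]
now 56.25 [ 416.1 -354.8  125.5] yaw 18.2 gap 69.7 F [-0.9 -0.3  0.5] j [-0.77  0.37  1.62  0.    1.15  0.48]
[0.1421, 0.0201, 0.0255, 0.5211]
[0.1421, 0.0202, 0.1175, 0.5211]
[0.1638, 0.0326, 0.1175, 0.5211]
```

>>> move_arm:
  moves:
    - [0.04,0.005,0.01,0.14]
    - [0.08,0.01,0.02,0.28]
    - [0.12,0.015,0.025,0.42]
    - [0.142,0.02,0.03,0.521]
    - [0.142,0.02,0.05,0.521]
    - [0.142,0.02,0.08,0.521]
    - [0.142,0.02,0.11,0.521]
    - [0.142,0.02,0.117,0.521]
    - [0.142,0.02,0.117,0.521]
    - [0.142,0.02,0.117,0.521]
    - [0.142,0.02,0.117,0.521]

```text
clock: 57.35
eef_pos: [558.3, -329.6, 10.3]
eef_rot: [3.141, -0.002, -0.205]
wrist_force: [-0.4, -0.0, 0.7]
finger_gap: 70.2
finger_force: 0.0
```

```bash
python3 - <<'E'
from h import *
e=np.array([.9792,-.2028]); t=np.array([633.8,-345.5])
E=t-54.5*e
go((*E,8,-11.7));tins2(('top',))
E
```

```text
now 57.35 [ 558.3 -329.6   10.3] yaw -11.8 gap 70.2 F [-0.4 -0.   0.7] j [-0.59  0.72  1.38  0.    1.04  1.19]
[0.0226, 0.0002, 0.0023, -0.001]
top [397, 163, 22, 22, 384] rect [644.6, -325.4, 52.2, 56.9, 80.0] mean [ 646.5 -323.6] mid [ 645.2 -324.9] ext [55.2 50.2 53.1 63. ]
top [304, 170, 36, 37, 1058] rect [609.8, -104.7, 90.0, 93.7, 89.3] mean [ 609.4 -104.6] mid [ 609.8 -104.8] ext [88.6 87.4 88.1 88.7]
```

Slow push of 22.5 mm, then swing over to the +y side for the last trim.

>>> move_arm:
  moves:
    - [0.006,0,0.002,0]
    - [0.01,0,0.002,0]
    - [0.0135,0,0.002,0]
    - [0.0165,0,0.002,0]
    - [0.019,0,0.002,0]
    - [0.021,0,0.002,0]
    - [0.0223,0,0.002,0]
    - [0.0225,0,0.002,0]
    - [0.0225,0,0.002,0]
    - [0.01,0,0.002,0]
    - [-0.02,0,0,0]
    - [-0.04,0,-0.04,0]

```text
clock: 58.7
eef_pos: [515.2, -319.0, 44.2]
eef_rot: [-3.138, 0.008, -0.206]
wrist_force: [0.7, -0.5, 1.8]
finger_gap: 70.2
finger_force: 0.0
```

>>> move_arm:
  moves:
    - [-0.02,-0.03,-0.03,-0.14]
    - [-0.04,-0.07,-0.06,-0.28]
    - [-0.04,-0.12,-0.08,-0.42]
    - [-0.04,-0.16,-0.08,-0.56]
    - [-0.04,-0.2,-0.08,-0.7]
    - [-0.04,-0.22,-0.08,-0.84]
    - [-0.04,-0.22,-0.08,-0.98]
    - [-0.04,-0.22,-0.08,-1.12]
    - [-0.04,-0.22,-0.08,-1.26]
    - [-0.04,-0.22,-0.08,-1.4]
    - [-0.04,-0.22,-0.08,-1.54]
    - [-0.04,-0.22,-0.08,-1.572]

```text
clock: 59.9
eef_pos: [524.5, -97.3, 128.6]
eef_rot: [3.141, -0.0, 1.372]
wrist_force: [0.8, 0.1, -0.3]
finger_gap: 69.7
finger_force: 0.0
```

```bash
python3 - <<'E'
from h import *
tins2(('top',));tins2(('top',))
e=np.array([.2028,.9792]); t=np.array([633.8,-345.5])
E=t+53*e; s=t+75*e
go((*s,100,78.3),(*s,8,78.3),(*E,8,78.3))
E
```

```text
top [395, 159, 38, 39, 1183] rect [633.9, -341.8, 89.3, 90.0, 78.5] mean [ 633.7 -341.5] mid [ 634. -342.] ext [ 87.2  86.7 107.7 105.4]
top [395, 159, 38, 39, 1190] rect [634.0, -341.9, 89.7, 90.2, 77.8] mean [ 633.7 -341.7] mid [ 633.8 -341.8] ext [ 87.3  87.5 107.3 106.1]
now 60.2 [524.3 -97.4 128.5] yaw 78.2 gap 70.1 F [ 0.1  0.6 -0.3] j [-0.25  0.34  1.66 -0.    1.15 -0.05]
[-0.1456, 0.1578, 0.0285, -0.0013]
[-0.1456, 0.1578, 0.1205, -0.0013]
[-0.1676, 0.1578, 0.1205, -0.0013]
```

>>> move_arm:
  moves:
    - [-0.04,0.043,0.01,0]
    - [-0.08,0.086,0.02,0]
    - [-0.12,0.13,0.025,0]
    - [-0.1456,0.158,0.028,0]
    - [-0.1456,0.158,0.028,0]
    - [-0.1456,0.158,0.06,0]
    - [-0.1456,0.158,0.09,0]
    - [-0.1456,0.158,0.115,0]
    - [-0.1456,0.158,0.118,0]
    - [-0.1456,0.158,0.118,0]
    - [-0.1456,0.158,0.118,0]
    - [-0.1456,0.158,0.118,0]

```text
clock: 61.4
eef_pos: [650.1, -272.3, 12.3]
eef_rot: [3.139, 0.001, 1.366]
wrist_force: [-0.4, -0.0, -0.5]
finger_gap: 69.9
finger_force: 0.0
```

```bash
python3 - <<'E'
from h import *
e=np.array([.2028,.9792]); t=np.array([633.8,-345.5])
go((*(t+53*e),8,78.3))
E
```

```text
now 61.4 [ 650.1 -272.3   12.3] yaw 78.3 gap 69.9 F [-0.4 -0.  -0.5] j [-0.45  0.83  1.17  0.    1.14 -0.24]
[-0.022, -0.0011, 0.0044, -0.0004]
```

>>> move_arm:
  moves:
    - [-0.006,0,0.003,0]
    - [-0.011,0,0.003,0]
    - [-0.015,0,0.003,0]
    - [-0.018,0,0.003,0]
    - [-0.02,0,0.003,0]
    - [-0.0215,0,0.003,0]
    - [-0.022,0,0.003,0]
    - [-0.022,0,0.003,0]
    - [-0.01,0,0.003,0]
    - [0.02,0,0.0,0]
    - [0.02,0,-0.05,0]
    - [0.02,0,-0.1,0]

```text
clock: 62.6
eef_pos: [653.0, -250.7, 110.5]
eef_rot: [-3.139, -0.0, 1.368]
wrist_force: [0.5, -0.4, 0.3]
finger_gap: 70.3
finger_force: 0.0
```

>>> move_arm:
  moves:
    - [-0.01,-0.05,0,0.07]
    - [-0.02,-0.1,0,0.14]
    - [-0.03,-0.15,0,0.21]
    - [-0.04,-0.2,0,0.28]
    - [-0.05,-0.24,0,0.35]
    - [-0.05,-0.28,0,0.35]
    - [-0.05,-0.3,0,0.35]
    - [-0.05,-0.3,0,0.35]
    - [-0.05,-0.3,0,0.35]
  jaw: 0.06

```text
clock: 63.5
eef_pos: [350.1, -240.6, 110.9]
eef_rot: [3.14, 0.0, 1.016]
wrist_force: [-0.2, 0.1, 0.1]
finger_gap: 60.1
finger_force: 0.0
```

```bash
python3 - <<'E'
from h import *
go();tins2(('top',));tins2(('top',));bail()
for n in('top','side'): cv2.imwrite(f'pics/{n}6.png',cam(n)['frame'])
E
```

```text
now 63.5 [ 350.1 -240.6  110.9] yaw 58.2 gap 60.1 F [-0.2  0.1  0.1] j [-0.69  0.13  1.96 -0.    1.04 -0.13]
top [396, 159, 39, 39, 1189] rect [633.6, -344.7, 89.4, 89.6, 78.8] mean [ 633.6 -344.8] mid [ 633.6 -344.8] ext [ 87.6  87.3 108.7 108. ]
top [304, 170, 36, 37, 1066] rect [610.1, -104.7, 90.1, 93.7, 88.5] mean [ 609.8 -104.7] mid [ 610.3 -104.4] ext [88.8 87.  88.6 89.5]
top [396, 160, 39, 38, 1187] rect [633.4, -345.0, 89.9, 89.7, 78.0] mean [ 633.  -344.7] mid [ 633.4 -344.7] ext [ 87.3  87.1 104.6 106.3]
top [304, 170, 37, 37, 1067] rect [609.9, -104.7, 92.6, 93.2, 44.5] mean [ 610.4 -104.7] mid [ 610.4 -105.6] ext [88.6 88.3 88.6 88.8]
arm z -5 29 80.5603373721041
arm z 35 25 80.91415153928183
```

View pics/top6.png

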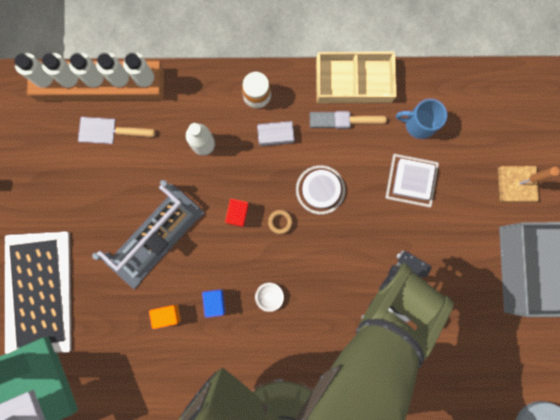

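The final view shows the round tin centred in its ring (320,189) to about 1.5 mm. The square tin is square in its outline (413,181) to about 1 mm, the bail is level over both blocks, and the bystanders have not moved. Handing in.

```bash
python3 -c "
from cell import manip
print(manip.sign_off())"
```

```text
the job is handed in; nothing more can be done
None
```

I handed the job in at about 64 s (the hand-in gave no verdict): by the last camera readings the round tin is within about 1.5 mm of centre and the square tin within about 1 mm and squared up, both blocks are seated face up, and the bail is shut on its stop.

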